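Build up a two-tier kiln stack

ROBOT

A 6-joint arm with a two-finger parallel gripper is mounted at the origin on a cart in front of the work surface, level with it; the furniture and walls round the work are solid. World frame = base frame: x ahead of the robot, y to its left, z up, the work surface at z = 0. Lengths are in m, angles in rad, forces in N, time in s.
With the tool pointing down it reaches from about 0.325 to 0.925 m from the base axis. Payload 3.1 kg.
Tool frame: the origin (TCP) lies midway between the tips of the shut fingers; the grasp point (between the pads) lies 19 mm behind it; z points along the fingers, y is the line along which they close (so a half turn about z gives the same grasp; the last joint's range is limited). The gripper opens to 85 mm and grips with 20 to 120 N. Pads are 22 mm wide; open, the fingers measure 114 mm over their backs; the gripper's body (76 mm by 85 mm) begins 54 mm behind the grasp point. The pads swing forward as they close: fully open they stand 13 mm farther back than shut.
Start: joints at [-1.407, 0.217, 1.613, -0, 1.311, -0.112], TCP at [0.17, -0.601, 0.2] pointing down, gripper open.
Joint ranges: [-2.75, 2.75], [-0.78, 2.1], [0.31, 2.55], [-1.13, 4.27], [0.13, 2.63], [-2.58, 2.58]. Speed limits (rad/s): [2.79, 2.79, 3.14, 3.14, 3.14, 3.14].

INTERFACE

Orientations are given as [roll, pitch, yaw] about the fixed x, y, z axes, in that order (R = Rz(yaw) Ry(pitch) Rx(roll)).
In Python, from station import bot gives the robot as it stands. The module is installed in compiled form; this text tells all that it offers.
- The arm moves only by the tool send_rows, never from a script. Its argument "commands" is text: rows parted by semicolons, each of 7 numbers parted by spaces: the shift along the tool's x, y, z in units of 25 mm (1.0 is 25 mm), then the turn, a rotation vector about the tool's x, y, z in units of 8 degrees (1.0 is 8 degrees), then the opening, from 0 (shut) to 1 (fully open). In form: x y z wx wy wz jaw; .... A call has 1 to 8 rows; each row shifts and turns the commanded pose from where the row before left it, along the tool's axes as they then stand; what a row does not reach is not made up. A row lasts 1/10 s, in which the tool goes at most 50 mm and 8.59 degrees, less where a joint would pass 70% of its speed; a pose out of reach is approached as far as the arm can. A call is refused whole if a number of a shift passes 1 or a number of a turn 1, either way. A call with a gripper value outside its range is refused whole. The fingers move at their own pace and stop on an object; "squeeze" is the grip in N (left out, the last holds). Time passes only in rows, so rows that do not move let the fingers close. It gives the time, the measured TCP pose, the force, the opening and the grip force at its end, in the units of the state.
- bot.sense(): the state, without advancing time (a new reading comes with each control period).
- bot.get_image(name): name is "side" or "top"; returns a dict with "img" (384x512x3 uint8, red, green, blue), "fovy" (degrees; the focal length in pixels is half the picture's height over the tangent of half this angle, whatever the lens; pixels are square), "cx", "cy" (the principal point, pixels), "rvec" (rotation vector, rad) and "tvec" (3), from world to camera coordinates, as OpenCV has them. Camera axes: x right, y down, z forward; pixel columns grow to the right and rows downward; lengths in m; the calibration is good to about 2 mm. A picture is of the moment at which its call begins. There is no depth.
- bot.sign_off(): hands the job in; it is judged then, once.
The state is a dict: "clock": time; "qpos": joint angles; "qd": joint speeds; "joint_torque": joint torques, N m; "eef_pos": TCP position; "eef_rot": TCP orientation; "contact_force": force on the tool from outside, world axes, zero at the start; "moment": the same for the moment, N m; "grip_width": opening from 0.0 (shut) to 1.0 (fully open); "gripper_force": force on a finger pad.
Only numpy, scipy, OpenCV 4.12 (cv2) and the standard library are available. Lean on these libraries where they do the work, as an engineer would, in place of code of your own. Each camera call takes 0.05 s, during which the arm holds its last target. There are 200 camera calls.

TASK

Build a two-tier stack on the wide kiln shelf: stand the dish in its middle circle and one tall prop upright in each of the two end circles, then lay the narrow shelf on the two props, centred and lined up with the wide shelf, and last of all stand the rabbit upright on the middle of the narrow shelf. Leave the jar, the short prop and the paint bottle where they stand, and let go of everything.

Things in the scene. Friction and masses are not known exactly. Their poses are not given: they have to be found in the camera images.
- kiln_shelf: wide beige kiln shelf lying fixed on the table, a plain slab 100 (x) by 210 (y, its long axis) by 16 mm thick; origin at the centre of its underside. Three thin circles are drawn on its top: a 60 mm one at the middle (x=0, y=0) and a 46 mm one near each end, centred on its long axis 70 mm either side of the middle (x=0, y=+70 and y=-70)
- narrow_shelf: narrow beige kiln shelf, a loose plain slab 60 (x) by 190 (y, its long axis) by 14 mm thick, about 0.22 kg, lying flat on the table; origin at the centre of its underside, z up
- prop_a: tall kiln prop: loose beige upright tube, 36 mm outside diameter, 16 mm bore, 60 mm tall; origin at the centre of its underside, z along the tube
- prop_b: the other tall kiln prop, identical and interchangeable with prop_a: 36 mm outside diameter, 16 mm bore, 60 mm tall; origin at the centre of its underside, z along the tube
- short_prop: short kiln prop, not wanted here: a squat beige tube, 46 mm outside diameter, 28 mm bore, only 35 mm tall; loose; origin at the centre of its underside
- dish: small white unpainted round dish, 68 mm across at the rim, narrower at the foot, 24 mm tall, standing mouth up; loose; grip it across the outside of its rim; origin at the centre of its underside, z up
- rabbit: small white unpainted rabbit figure with long, upright ears, 36 (x) by 38 (y) by 79 mm tall, standing; loose; rounded body up to about 45 mm height, to be gripped at about 30 mm height; origin at the centre of its underside, z up
- jar: white unpainted round jar with a fixed lid and a small knob on top, 57 mm across, 70 mm tall, standing; loose bystander; origin at the centre of its underside
- paint_bottle: small paint bottle, 36 mm across, 93 mm tall, standing; loose bystander; origin at the centre of its underside

How it is judged:
By the outcome, as a careful person would: the job done as asked, in the order asked, and still so for the second after the job is handed in, with the robot touching nothing.
It also fails if it takes over 139 s, if anything falls off the work surface, if the arm or the gripper's body presses on something with over 40 N, if the wrist force passes 120 N, or if a joint passes its speed limit or range.

## Working session

There is one attempt and no reset: what is moved stays moved. The work goes in short steps, Python scripts to look and compute and a tool call to move; the robot and the scene stay as the last step left them, time stands still between calls to the robot, and variables do not carry over. Pictures are saved under pics/ and viewed, at most 14 in all, crops included, and the job is handed in when it is done.

Besides the shell and the picture viewer there is one more tool, called after ">>>" by a JSON object that holds its "op" and its "data", one argument or row to a line. send_rows: Moves the arm, as the interface text tells. Its arguments: {"type":"object","properties":{"commands":{"type":"string"},"squeeze":{"type":"number"}},"required":["commands"]}

```bash
mkdir -p pics; cat > h.py <<'E'
import numpy as np, cv2
from station import bot
def cam(n):
    d=bot.get_image(n); f=192/np.tan(np.radians(d['fovy'])/2)
    K=np.array([[f,0,d['cx']],[0,f,d['cy']],[0,0,1]]); R=cv2.Rodrigues(np.array(d['rvec'],float))[0]
    return d['img'],K,R,np.array(d['tvec'],float).ravel()
def ray(c,u,v):
    _,K,R,t=c; o=-R.T@t; w=R.T@np.linalg.inv(K)@np.array([u,v,1.]); return o,w/np.linalg.norm(w)
def onz(c,u,v,z):
    o,w=ray(c,u,v); return o+w*(z-o[2])/w[2]
def tri(c1,p1,c2,p2):
    o1,w1=ray(c1,*p1);o2,w2=ray(c2,*p2)
    s=np.linalg.lstsq(np.c_[w1,-w2],o2-o1,rcond=None)[0]
    a=o1+s[0]*w1;b=o2+s[1]*w2; return (a+b)/2,np.linalg.norm(a-b)
def proj(c,P):
    _,K,R,t=c; q=K@(R@np.asarray(P,float)+t); return q[:2]/q[2]
def save(c,n,crop=None,s=1.5):
    i=c[0][:,:,::-1]
    if crop: i=i[crop[1]:crop[3],crop[0]:crop[2]]
    cv2.imwrite('pics/'+n,cv2.resize(np.ascontiguousarray(i),None,fx=s,fy=s,interpolation=cv2.INTER_CUBIC))
E
python3 - <<'E'
from h import *
for n in('top','side'):
    c=cam(n); save(c,n+'0.png'); print(n,c[1][0,0],c[1][:2,2],-c[2].T@c[3],c[2][2])
s=bot.sense();print(s)
E
```

```text
top 465.9536528099217 [256.50763149 200.08179209] [0.3782344  0.1273734  1.21624719] [ 0.09009162  0.00250409 -0.99593033]
side 471.1846992966187 [250.6642749  187.92890765] [ 0.46686137 -0.96809661  0.83484162] [ 0.00789968  0.80565829 -0.59232788]
{'clock': 0.1, 'qpos': array([-1.40721817e+00,  2.17705865e-01,  1.61474998e+00,  2.56694652e-05,
        1.31129018e+00, -1.12152247e-01]), 'qd': array([-6.02984713e-05,  5.67151040e-04, -3.12626699e-03, -1.07599383e-03,
       -1.06451034e-03, -5.43020752e-04]), 'joint_torque': array([-7.48722723e-04, -3.98075652e+01, -3.04970098e+01, -1.77490865e-04,
        4.24814018e-03,  2.03287550e-05]), 'eef_pos': array([ 0.17008574, -0.60059643,  0.19839445]), 'eef_rot': array([-3.13945559e+00, -2.65639231e-04,  2.75723502e-01]), 'contact_force': array([-0.10156164,  0.60574819, -0.21997288]), 'moment': array([-0.00271904,  0.04639527, -0.00900789]), 'gripper_force': 0.0, 'grip_width': 1.0019010265808517}
```

View pics/top0.png

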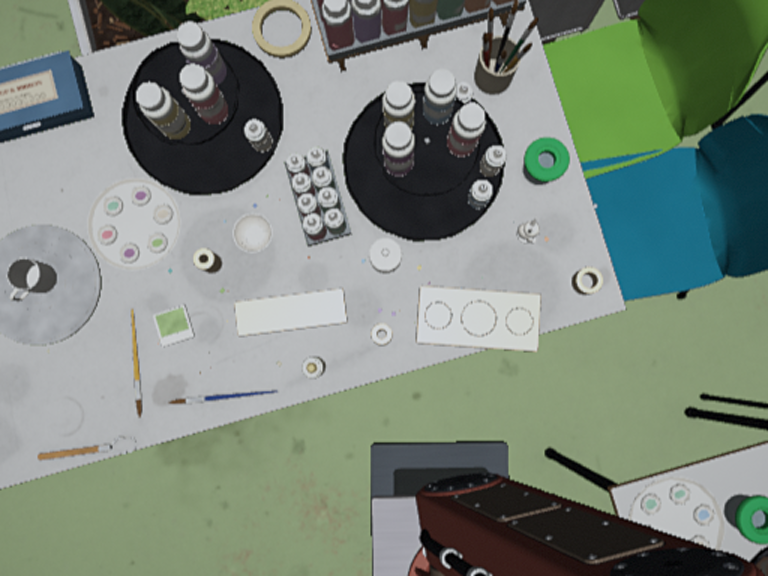

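View pics/side0.png

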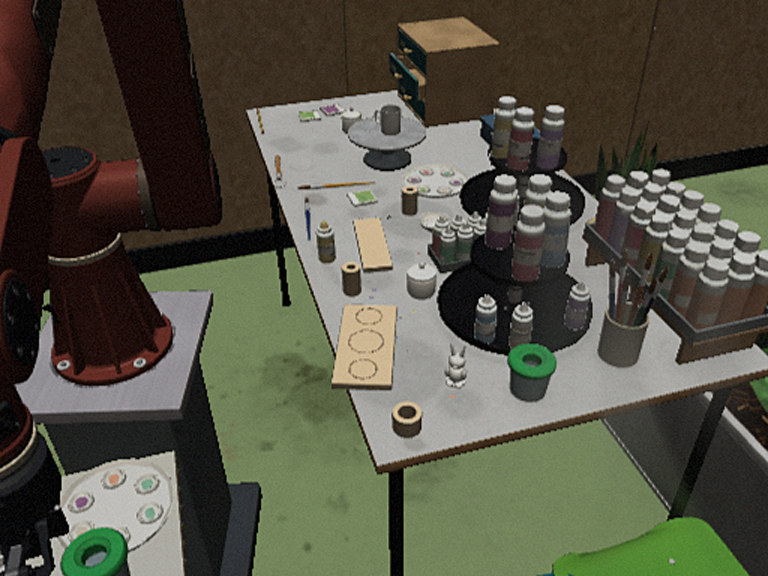

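```bash
python3 - <<'E'
from h import *
t=cam('top');s=cam('side')
save(t,'t1.png',(120,135,420,260),2.66)
save(s,'s1.png',(200,110,350,300),3.1)
for n,c,bx in(('top',t,(120,135,420,260)),('side',s,(200,110,350,300))):
    hsv=cv2.cvtColor(c[0],cv2.COLOR_RGB2HSV); print(n,np.median(hsv[bx[1]:bx[3],bx[0]:bx[2]].reshape(-1,3),axis=0))
    for nm,m in(('bright',hsv[...,2]>np.array(222)),('beige',(hsv[...,1]>45)&(hsv[...,0]<28)&(hsv[...,0]>8)&(hsv[...,2]>120))):
        k=np.zeros(m.shape,np.uint8);k[bx[1]:bx[3],bx[0]:bx[2]]=m[bx[1]:bx[3],bx[0]:bx[2]]
        for q in cv2.findContours(k,cv2.RETR_EXTERNAL,cv2.CHAIN_APPROX_NONE)[0]:
            if cv2.contourArea(q)>40:
                r=cv2.minAreaRect(q); print(nm,np.round(r[0],1),np.round(r[1],1),round(r[2],1),cv2.contourArea(q))
for u,v in((318.7,213),(194,208),(138,173),(254,223)): print(onz(t,u,v,0))
E
```

```text
top [100.   6. 183.]
side [ 30.  15. 157.]
beige [271. 274.] [18. 14.] 0.0 201.5
beige [242.4 229.5] [39.4 54. ] 4.2 1901.0
beige [233.5 177.5] [ 7. 11.] 90.0 56.0
beige [248.2 161.6] [35.1 19.2] 78.1 568.5
[ 0.45160373 -0.03148712  0.        ]
[0.47022631 0.29441899 0.        ]
[0.56528189 0.44175434 0.        ]
[0.42832992 0.13797353 0.        ]
```

View pics/t1.png

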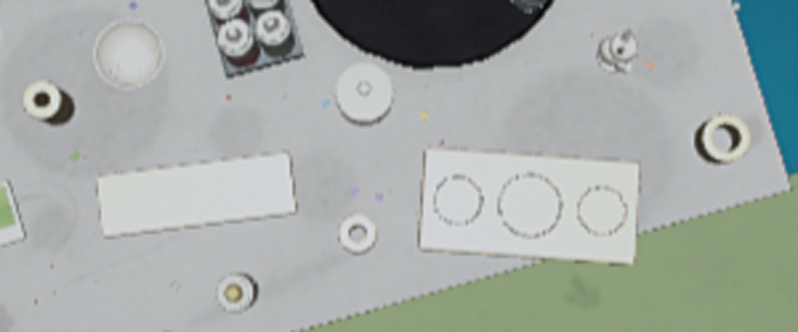

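View pics/s1.png

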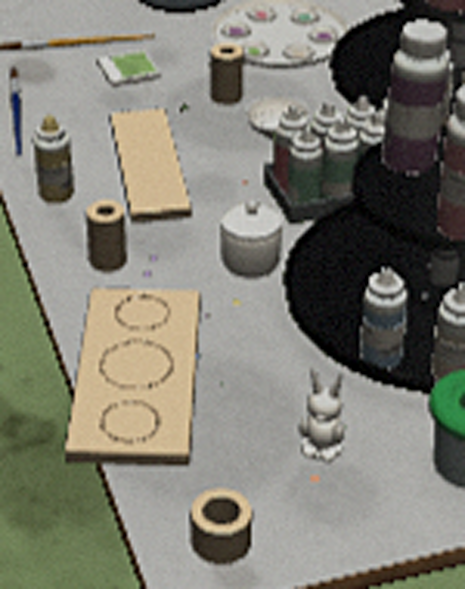

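```bash
python3 - <<'E'
from h import *
t=cam('top');s=cam('side')
def cont(k,bx,lo=25):
    out=[]
    z=np.zeros_like(k);z[bx[1]:bx[3],bx[0]:bx[2]]=k[bx[1]:bx[3],bx[0]:bx[2]]
    z=cv2.morphologyEx(z,cv2.MORPH_CLOSE,np.ones((3,3),np.uint8))
    for q in cv2.findContours(z,cv2.RETR_EXTERNAL,cv2.CHAIN_APPROX_NONE)[0]:
        if cv2.contourArea(q)>lo: out.append(q)
    return out
lt=cv2.cvtColor(t[0],cv2.COLOR_RGB2LAB).astype(int); print('bg',np.median(lt[135:260,120:420].reshape(-1,3),axis=0), 'shelf',lt[197:199,335],'dish',lt[155,168],'prop',lt[220,250:260])
k=((lt[...,0]>195)&(lt[...,2]>=128)).astype(np.uint8)
for q in cont(k,(120,135,420,260)):
    r=cv2.minAreaRect(q); print(np.round(r[0],1),np.round(r[1],1),cv2.contourArea(q), np.round(cv2.boxPoints(r),1).tolist() if cv2.contourArea(q)>1000 else '')
ls=cv2.cvtColor(s[0],cv2.COLOR_RGB2LAB).astype(int); print('side shelf',ls[245,243],'shelfside',ls[256,243],'proptop',ls[178,231:239])
k=((ls[...,0]>165)&(ls[...,2]>=140)).astype(np.uint8)
for q in cont(k,(200,110,350,300),15):
    a=cv2.approxPolyDP(q,3,True)[:,0]; r=cv2.boundingRect(q); print(r,cv2.contourArea(q),a.tolist())
E
```

```text
bg [189. 127. 127.] shelf [[215 126 130]
 [214 126 130]] dish [210 128 127] prop [[219 127 126]
 [197 127 128]
 [137 128 135]
 [110 128 132]
 [145 128 128]
 [148 128 129]
 [149 128 134]
 [195 127 128]
 [218 127 126]
 [218 127 127]]
[254.  221.5] [13. 12.] 50.5 
[184.1 208.5] [22.7 54.6] 938.0 
[324.9 212.4] [68.5 37.2] 2102.0 [[289.3999938964844, 228.5], [292.0, 191.39999389648438], [360.3999938964844, 196.1999969482422], [357.79998779296875, 233.3000030517578]]
[393. 186.] [16. 16.] 210.0 
[135.  171.5] [13. 12.] 124.0 
[168.5 156.1] [20.7 19.1] 292.0 
side shelf [193 130 149] shelfside [123 132 144] proptop [[ 99 131 142]
 [ 38 126 136]
 [ 34 133 131]
 [ 35 129 134]
 [ 10 128 130]
 [108 131 143]
 [194 130 151]
 [201 132 150]]
(262, 268, 19, 14) 191.0 [[262, 272], [269, 281], [280, 276], [275, 268]]
(221, 203, 43, 53) 1856.0 [[230, 203], [221, 254], [260, 255], [263, 204]]
(228, 145, 33, 36) 590.0 [[252, 145], [236, 147], [242, 176], [233, 174], [228, 177], [230, 180], [260, 176]]
(268, 124, 16, 5) 33.5 [[268, 126], [283, 126]]
```

```bash
cat >> h.py <<'E'
def blobs(img,bx,cond,lo):
    "contours (sub-pixel, by 4x upsampling) of cond(Lab) within bx"
    p=cv2.resize(np.ascontiguousarray(img[bx[1]:bx[3],bx[0]:bx[2]]),None,fx=4,fy=4,interpolation=cv2.INTER_CUBIC)
    k=cond(cv2.cvtColor(p,cv2.COLOR_RGB2LAB).astype(int)).astype(np.uint8)
    k=cv2.morphologyEx(k,cv2.MORPH_CLOSE,np.ones((9,9),np.uint8))
    return [((q[:,0]+.5)/4-.5+np.array(bx[:2])).astype(np.float32) for q in cv2.findContours(k,cv2.RETR_EXTERNAL,cv2.CHAIN_APPROX_NONE)[0] if cv2.contourArea(q)>lo*16]
E
python3 - <<'E'
from h import *
t=cam('top');s=cam('side')
print('TOP')
for q in blobs(t[0],(120,135,420,260),lambda l:l[...,0]>203,60):
    r=cv2.minAreaRect(q);a=cv2.contourArea(q); e=cv2.fitEllipse(q)
    if a>900: print('box',np.round(cv2.boxPoints(r),1).tolist(),np.round(r[1],1),'poly',np.round(cv2.approxPolyDP(q,3,True)[:,0],1).tolist())
    else: print('ell',np.round(e[0],1),np.round(e[1],1),a)
print('SIDE')
for q in blobs(s[0],(200,110,350,300),lambda l:(l[...,0]>158)&(l[...,2]>=139),12):
    a=cv2.contourArea(q);e=cv2.fitEllipse(q)
    print(np.round(e[0],1),np.round(e[1],1),round(e[2]),round(a),np.round(cv2.approxPolyDP(q,2.5,True)[:,0],1).tolist() if a>400 else '')
# rim/face columns for checks
E
```

```text
TOP
ell [207.6 244.6] [11. 12.] 101.03125
ell [254. 222.] [12.7 13.1] 130.0
box [[155.39999389648438, 201.0], [227.8000030517578, 191.6999969482422], [230.60000610351562, 213.89999389648438], [158.1999969482422, 223.1999969482422]] [22.4 73. ] poly [[228.10000610351562, 194.39999389648438], [156.60000610351562, 201.60000610351562], [158.60000610351562, 221.89999389648438], [229.60000610351562, 213.89999389648438]]
box [[277.5, 227.39999389648438], [280.1000061035156, 190.5], [360.29998779296875, 196.39999389648438], [357.6000061035156, 233.1999969482422]] [80.4 36.9] poly [[280.1000061035156, 190.89999389648438], [278.1000061035156, 227.39999389648438], [357.1000061035156, 232.89999389648438], [358.8999938964844, 196.39999389648438]]
ell [392.7 186.2] [16.3 16.7] 212.1875
ell [135.2 171.9] [12.6 12.8] 126.75
ell [256.5 168.9] [20.2 20.5] 325.125
ell [168.8 156. ] [15.5 15.8] 190.59375
ell [207.7 147.7] [ 9.5 11.1] 76.78125
ell [221.7 144.3] [ 9.6 10.1] 72.375
SIDE
[271.  274.3] [14.4 19.1] 92 215 
[243.3 230.1] [42.3 63.7] 11 1922 [[229.89999389648438, 202.60000610351562], [220.89999389648438, 254.39999389648438], [259.8999938964844, 255.60000610351562], [263.6000061035156, 203.89999389648438]]
[244.8 163.5] [32.7 36.2] 27 647 [[252.39999389648438, 144.60000610351562], [235.89999389648438, 146.10000610351562], [241.89999389648438, 176.89999389648438], [232.60000610351562, 173.89999389648438], [227.89999389648438, 176.39999389648438], [229.10000610351562, 179.89999389648438], [260.6000061035156, 176.10000610351562]]
[242.6 130.3] [ 7.9 13.7] 92 78 
[274.2 125.8] [ 4.7 15.2] 90 45
```

```bash
python3 - <<'E'
from h import *
t=cam('top');s=cam('side')
T=lambda x,y:(120+(x+.5)/2.66-.5,135+(y+.5)/2.66-.5); S=lambda x,y:(200+(x+.5)/3.1-.5,110+(y+.5)/3.1-.5)
for n,a,b in(('c+',(292.2,210.2),S(142,313)),('c0',(319.2,212.3),S(136,364)),('c-',(346.3,214.3),S(130,421)),
 ('propA',(254,222),S(105,210)),('propB',(135.2,171.9),S(227,51)),('short',(392.7,186.2),S(221,513)),
 ('jarknob',T(365,87),S(251,206)),('bottle',T(233,293),S(50,122)),
 ('ns0',(156,201.4),S(158,109)),('ns1',(228.4,192.2),S(190,210)),('ns2',(230.3,214),S(133,213)),('ns3',(158.4,222.7),S(110,114)),
 ('ws a',(280.3,190.6),S(200,290)),('ws b',(278,228),S(93,289)),('ws c',(357.3,233),S(67,454)),('ws d',(359.5,196.4),S(188,457)),
 ('rabbit body',T(616,58),S(323,425)),('ear1',T(618,36),S(313,373)),('ear2',T(632,38),S(340,377))):
    p,e=tri(t,a,s,b); print(n,np.round(p*1000,1),round(e*1000,1))
print('dish',onz(t,168.7,155.5,.024))
d=onz(t,168.7,155.5,.024)
for c,C in((t,lambda p:((p[0]-120+.5)*2.66,(p[1]-135+.5)*2.66)),(s,lambda p:((p[0]-200+.5)*3.1,(p[1]-110+.5)*3.1))):
    print([np.round(C(proj(c,d+.034*np.array([np.cos(a),np.sin(a),0])))).tolist() for a in np.arange(8)*np.pi/4])
E
```

```text
c+ [459.9  38.9  17.5] 2.0
c0 [453.6 -30.4  18.3] 2.5
c- [447.6 -99.9  18. ] 3.2
propA [428.8 137.4  61.2] 1.1
propB [559.7 433.3  60.2] 1.6
short [ 515.4 -217.8   33.5] 1.0
jarknob [563.7 127.9  67.6] 0.4
bottle [375.1 250.7  88.4] 2.4
ns0 [485.7 390.5  15.6] 4.3
ns1 [509.7 203.1  12.1] 1.4
ns2 [453.3 198.8  13.6] 2.4
ns3 [432.1 384.5  14.5] 1.1
ws a [512.   68.5  18. ] 3.6
ws b [415.4  76.5  16.7] 3.3
ws c [ 398.  -128.    10.8] 0.8
ws d [ 493.4 -136.9   12. ] 2.4
rabbit body [ 599.5 -117.2   22.8] 8.0
ear1 [ 600.5 -109.2   73.5] 12.8
ear2 [ 608.9 -121.6   77.3] 9.4
dish [0.60604142 0.35614382 0.024     ]
[[131.0, 22.0], [106.0, 32.0], [96.0, 56.0], [106.0, 81.0], [131.0, 90.0], [156.0, 80.0], [166.0, 55.0], [155.0, 31.0]]
[[307.0, 115.0], [295.0, 104.0], [272.0, 99.0], [250.0, 105.0], [243.0, 117.0], [254.0, 129.0], [278.0, 133.0], [300.0, 127.0]]
```

>>> {"op": "send_rows", "data": {
  "commands": "0 0 0 0 0 -1 1;0 0 0 0 0 -1 1;0 0 0 0 0 -1 1;0 0 0 0 0 -1 1;0 0 0 0 0 -1 1;0 0 0 0 0 -1 1;0 0 0 0 0 -1 1;0 0 0 0 0 -1 1",
  "squeeze": 60
}}

```text
clock: 1.3
eef_pos: [0.1703, -0.6014, 0.1997]
eef_rot: [3.142, 0.0, 1.399]
contact_force: [-0.1, -0.8, 0.5]
grip_width: 0.997
gripper_force: 0.0
```

>>> {"op": "send_rows", "data": {
  "commands": "0 0 0 0 0 -1 1;0 0 0 0 0 -0.27 1;1 0.45 0 0 0 0 1;1 0.45 0 0 0 0 1"
}}

```text
clock: 1.7
eef_pos: [0.1927, -0.5513, 0.1996]
eef_rot: [3.141, 0.0, 1.569]
contact_force: [0.2, 0.1, 0.3]
grip_width: 1.0
gripper_force: 0.0
```

>>> {"op": "send_rows", "data": {
  "commands": "1 0.4 0 0 0 0 1;1 0.4 0 0 0 0 1;1 0.4 0 0 0 0 1;1 0.4 0 0 0 0 1;1 0.4 0 0 0 0 1;1 0.4 0 0 0 0 1;1 0.4 0 0 0 0 1;1 0.4 0 0 0 0 1"
}}

```text
clock: 2.5
eef_pos: [0.2732, -0.3505, 0.1998]
eef_rot: [3.141, 0.0, 1.57]
contact_force: [-0.2, 0.8, -0.3]
grip_width: 0.996
gripper_force: 0.0
```

>>> {"op": "send_rows", "data": {
  "commands": "1 0.4 0 0 0 0 1;1 0.4 0 0 0 0 1;1 0.4 0 0 0 0 1;1 0.4 0 0 0 0 1;1 0.4 0 0 0 0 1;1 0.4 0 0 0 0 1;1 0.4 0 0 0 0 1;1 0.4 0 0 0 0 1"
}}

```text
clock: 3.3
eef_pos: [0.3534, -0.1505, 0.1999]
eef_rot: [3.141, 0.001, 1.57]
contact_force: [0.3, 2.0, -0.9]
grip_width: 1.002
gripper_force: 0.0
```

>>> {"op": "send_rows", "data": {
  "commands": "1 0.4 0 0 0 0 1;1 0.4 0 0 0 0 1;1 0.4 0 0 0 0 1;1 0.4 0 0 0 0 1;1 0.4 0 0 0 0 1;1 0.4 0 0 0 0 1;1 0.4 0 0 0 0 1;1 0.4 0 0 0 0 1"
}}

```text
clock: 4.1
eef_pos: [0.4336, 0.0496, 0.1999]
eef_rot: [3.141, 0.0, 1.57]
contact_force: [0.9, -1.4, -0.1]
grip_width: 0.996
gripper_force: 0.0
```

>>> {"op": "send_rows", "data": {
  "commands": "1 0.5 0 0 0 0 1;1 0.5 0 0 0 0 1;1 0.5 0 0 0 0 1;1 0.5 0 0 0 0 1;1 0.5 0 0 0 0 1;1 0.5 0 0 0 0 1;1 0.7 0 0 0 0 1;1 0.7 0 0 0 0 1"
}}

```text
clock: 4.9
eef_pos: [0.5438, 0.2496, 0.1997]
eef_rot: [3.141, 0.0, 1.57]
contact_force: [0.1, -0.0, -0.4]
grip_width: 1.001
gripper_force: 0.0
```

>>> {"op": "send_rows", "data": {
  "commands": "1 0.6 0 0 0 0 1;1 0.6 0 0 0 0 1;1 0.6 0 0 0 0 1;1 0.6 0 0 0 0 1;0.26 0.09 0 0 0 0 1;0 0 1 0 0 0 1;0 0 1 0 0 0 1;0 0 1 0 0 0 1"
}}

```text
clock: 5.7
eef_pos: [0.6054, 0.3543, 0.1241]
eef_rot: [3.141, 0.0, 1.57]
contact_force: [0.5, 0.1, 0.9]
grip_width: 1.002
gripper_force: 0.0
```

>>> {"op": "send_rows", "data": {
  "commands": "0 0 1 0 0 0 1;0 0 0.8 0 0 0 1;0 0 0 0 0 0 1"
}}

```text
clock: 6.0
eef_pos: [0.602, 0.3526, 0.0751]
eef_rot: [-3.134, 0.004, 1.57]
contact_force: [-1.0, -0.0, -1.3]
grip_width: 0.999
gripper_force: 0.0
```

```bash
python3 - <<'E'
from h import *
t=cam('top');s=cam('side');print(bot.sense()['eef_pos'])
a=t[0][110:210,110:250];b=s[0][70:170,230:370]
cv2.imwrite('pics/d1.png',np.vstack([cv2.resize(i[:,:,::-1],None,fx=4,fy=3,interpolation=cv2.INTER_CUBIC) if 0 else cv2.resize(np.ascontiguousarray(i[:,:,::-1]),None,fx=3,fy=3,interpolation=cv2.INTER_CUBIC) for i in(a,b)]))
E
```

```text
[0.60516316 0.35423115 0.07952588]
```

View pics/d1.png

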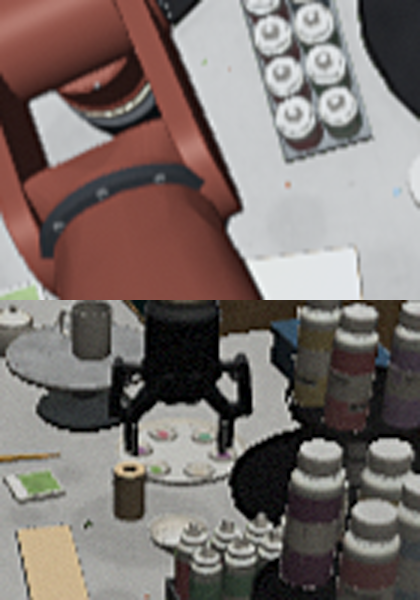

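```bash
python3 - <<'E'
from h import *
s=cam('side');p=bot.sense()['eef_pos']
for z in (0,.013,.032): print([((proj(s,p+[dx,0,z])-[230,70]+.5)*3).round(1).tolist() for dx in(-.0425,0,.0425)])
E
```

```text
[[137.9, 188.4], [177.5, 187.2], [217.2, 186.1]]
[[138.0, 177.7], [177.9, 176.5], [217.7, 175.4]]
[[138.2, 161.9], [178.4, 160.7], [218.5, 159.6]]
```

>>> {"op": "send_rows", "data": {
  "commands": "0 0 1 0 0 0 1;0 0 0.8 0 0 0 1;0 0 0 0 0 0 1"
}}

```text
clock: 6.45
eef_pos: [0.6041, 0.354, 0.0332]
eef_rot: [-3.138, 0.002, 1.57]
contact_force: [0.2, -0.6, -0.6]
grip_width: 1.0
gripper_force: 0.0
```

```bash
python3 - <<'E'
from h import *
s=cam('side');p=bot.sense()['eef_pos'];print(p)
save(s,'d2.png',(255,85,325,155),7)
for z in (0,.013,.032): print([((proj(s,p+[dx,0,z])-[255,85]+.5)*7).round(1).tolist() for dx in(-.0425,0,.0425)])
E
```

```text
[0.60522305 0.3545881  0.03476735]
[[143.4, 421.4], [234.3, 418.7], [325.2, 416.1]]
[[143.7, 397.3], [235.1, 394.7], [326.4, 392.0]]
[[144.2, 361.7], [236.2, 359.1], [328.2, 356.4]]
```

View pics/d2.png

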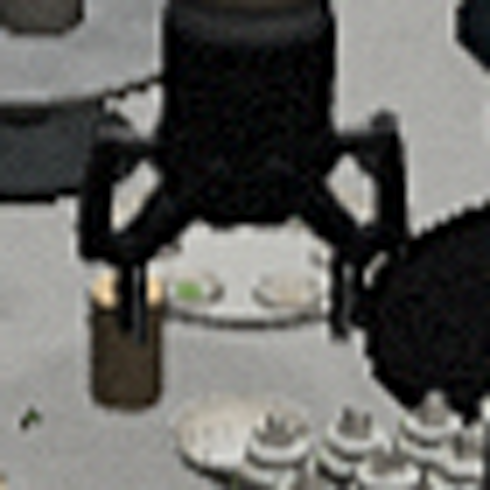

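```bash
python3 - <<'E'
from h import *
t=cam('top');s=cam('side');p=bot.sense()['eef_pos'];print(p,bot.sense()['qpos'])
save(t,'d3.png',(90,90,250,230),4)
for z in (0,.013,.032,.073,.2): print(z,((proj(t,p+[0,0,z])-[90,90]+.5)*4).round(1).tolist())
m=cv2.imread('pics/side0.png'); print(proj(s,[.17,-.6,.2])*1.5,proj(s,[.17,-.6,.273])*1.5)
E
```

```text
[0.60707424 0.35545532 0.03690491] [ 4.30046331e-01  5.36862902e-01  1.51363532e+00 -2.43381395e-05
  1.08775017e+00  4.30724535e-01]
0 [314.0, 258.7]
0.013 [310.1, 254.8]
0.032 [304.1, 249.0]
0.073 [290.6, 235.9]
0.2 [241.8, 188.3]
[ 66.74358191 600.70120569] [ 43.82236773 556.4076751 ]
```

View pics/d3.png

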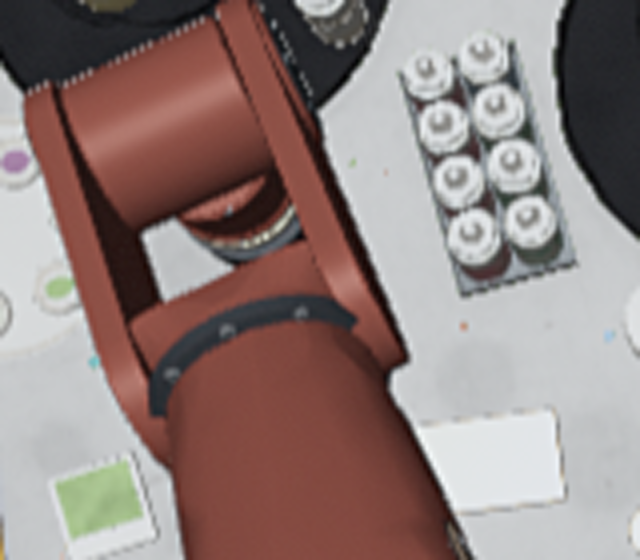

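>>> {"op": "send_rows", "data": {
  "commands": "0 0 0.4 0 0 0 1;0 0 0.4 0 0 0 1;0 0 0.4 0 0 0 1;0 0 0 0 0 0 1"
}}

```text
clock: 7.0
eef_pos: [0.6035, 0.3539, 0.0017]
eef_rot: [-3.137, 0.002, 1.57]
contact_force: [-0.4, -0.4, 0.0]
grip_width: 0.999
gripper_force: 0.0
```

```bash
python3 - <<'E'
from h import *
s=cam('side');p=bot.sense()['eef_pos'];print(p,bot.sense()['contact_force'])
save(s,'d4.png',(255,85,325,155),7)
for z in (0,.013,.073): print([((proj(s,p+[dx,0,z])-[255,85]+.5)*7).round(1).tolist() for dx in(-.05,0,.05)])
E
```

```text
[0.60414757 0.35415257 0.00261036] [ 0.32496757 -0.26548609 -0.10464974]
[[124.6, 480.9], [230.3, 477.8], [335.9, 474.7]]
[[124.8, 457.4], [231.0, 454.3], [337.1, 451.2]]
[[125.8, 346.0], [234.5, 342.9], [343.1, 339.7]]
```

View pics/d4.png

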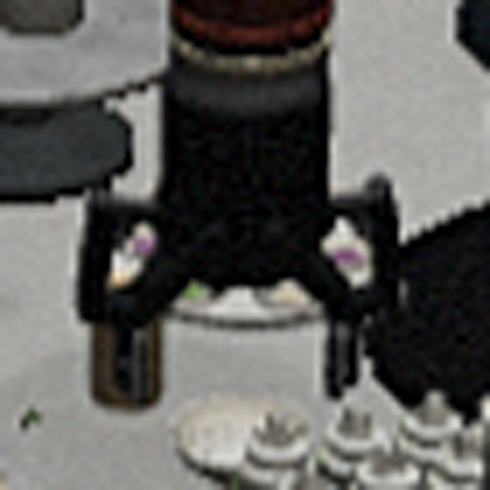

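>>> {"op": "send_rows", "data": {
  "commands": "0 0 0 0 0 0 0.7;0 0 0 0 0 0 0.7;0 0 0 0 0 0 0.7;0 0 0 0 0 0 0.7",
  "squeeze": 20
}}

```text
clock: 7.45
eef_pos: [0.606, 0.355, 0.0051]
eef_rot: [3.141, -0.0, 1.57]
contact_force: [0.2, 0.5, -0.4]
grip_width: 0.702
gripper_force: 0.0
```

>>> {"op": "send_rows", "data": {
  "commands": "0 0 0 0 0 0 1;0 0 0 0 0 0 1;0 0 0 0 0 0 1;0 0 0.2 0 0 0 1;0 0 0.2 0 0 0 1;0 0 0 0 0 0 1"
}}

```text
clock: 8.05
eef_pos: [0.6045, 0.3543, -0.007]
eef_rot: [-3.139, 0.001, 1.57]
contact_force: [-0.6, -1.2, 0.5]
grip_width: 1.001
gripper_force: 0.0
```

>>> {"op": "send_rows", "data": {
  "commands": "0 0 0.2 0 0 0 1;0 0 0.2 0 0 0 1;0 0 0 0 0 0 1"
}}

```text
clock: 8.35
eef_pos: [0.6047, 0.3544, -0.0167]
eef_rot: [-3.14, 0.001, 1.57]
contact_force: [-0.7, -0.6, -0.2]
grip_width: 0.996
gripper_force: 0.0
```

```bash
python3 - <<'E'
from h import *
s=cam('side');S=bot.sense();p=S['eef_pos'];print(p,S['contact_force'])
save(s,'d5.png',(255,85,325,155),7)
d=[.606,.356,.024]
for a,b in((p,-.0),(p,.013),(p,.033),(p,.046)): print([((proj(s,a+[dx,0,b])-[255,85]+.5)*7).round(1).tolist() for dx in(-.05,0,.05)])
E
```

```text
[ 0.60496755  0.35452165 -0.01627955] [ 0.48436611 -0.3706081   0.41391218]
[[125.9, 514.1], [230.8, 511.0], [335.7, 508.0]]
[[126.2, 491.0], [231.6, 487.9], [336.9, 484.8]]
[[126.5, 454.9], [232.7, 451.8], [338.9, 448.7]]
[[126.7, 431.2], [233.5, 428.1], [340.2, 425.0]]
```

View pics/d5.png

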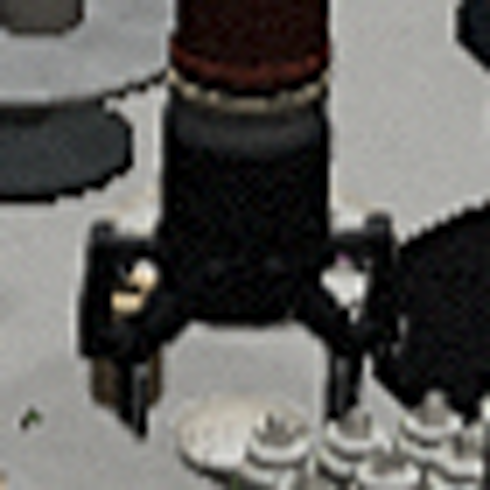

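>>> {"op": "send_rows", "data": {
  "commands": "0 0 0.2 0 0 0 1;0 0 0.2 0 0 0 1;0 0 0.2 0 0 0 1;0 0 0 0 0 0 1"
}}

```text
clock: 8.8
eef_pos: [0.6046, 0.3543, -0.0318]
eef_rot: [-3.14, 0.001, 1.57]
contact_force: [-0.7, -0.4, -0.4]
grip_width: 1.004
gripper_force: 0.0
```

>>> {"op": "send_rows", "data": {
  "commands": "0 0 0 0 0 0 0.6;0 0 0 0 0 0 0.6;0 0 0 0 0 0 0.6;0 0 0 0 0 0 0.6",
  "squeeze": 25
}}

```text
clock: 9.2
eef_pos: [0.6062, 0.3551, -0.0296]
eef_rot: [3.14, -0.001, 1.57]
contact_force: [0.3, -1.3, 2.5]
grip_width: 0.763
gripper_force: 27.9
```

>>> {"op": "send_rows", "data": {
  "commands": "0 0 -0.2 0 0 0 0.6;0 0 -0.4 0 0 0 0.6;0 0 -0.8 0 0 0 0.6;0 0 -1 0 0 0 0.6;0 0 -1 0 0 0 0.6;0 0 -1 0 0 0 0.6;-0.5 -0.2 0 0 0 0 0.6;-0.92 -0.4 0 0 0 0 0.6",
  "squeeze": 40
}}

```text
clock: 10.0
eef_pos: [0.5919, 0.32, 0.0819]
eef_rot: [3.137, -0.002, 1.572]
contact_force: [-1.2, 0.0, -1.3]
grip_width: 0.755
gripper_force: 44.3
```

>>> {"op": "send_rows", "data": {
  "commands": "-1 -0.4 0 0 0 0 0.6;-1 -0.4 0 0 0 0 0.6;-1 -0.4 0 0 0 0 0.6;-1 -0.4 0 0 0 0 0.6;-1 -0.4 0 0 0 0 0.6;-1 -0.4 0 0 0 0 0.6;-1 -0.4 0 0 0 0 0.6;-1 -0.4 0 0 0 0 0.6"
}}

```text
clock: 10.8
eef_pos: [0.5085, 0.1177, 0.0788]
eef_rot: [-3.14, 0.001, 1.57]
contact_force: [-0.1, -1.3, -1.8]
grip_width: 0.755
gripper_force: 44.3
```

>>> {"op": "send_rows", "data": {
  "commands": "-1 -0.4 0 0 0 0 0.6;-1 -0.4 0 0 0 0 0.6;-1 -0.4 0 0 0 0 0.6;-1 -0.4 0 0 0 0 0.6;-1 -0.4 0 0 0 0 0.6;-0.6 -0.3 0 0 0 0 0.6;-0.4 -0.2 0 0 0 0 0.6;0 0 0 0 0 0 0.6"
}}

```text
clock: 11.6
eef_pos: [0.4464, -0.0314, 0.0791]
eef_rot: [-3.14, -0.0, 1.568]
contact_force: [-0.4, -0.2, -0.7]
grip_width: 0.758
gripper_force: 44.3
```

```bash
python3 - <<'E'
from h import *
for i in range(3):
  s=cam('side');S=bot.sense();p=S['eef_pos'];print(p,S['eef_rot'],S['grip_width'],S['gripper_force'])
t=cam('top')
a=cv2.resize(np.ascontiguousarray(s[0][130:270,190:330,::-1]),None,fx=4,fy=4,interpolation=cv2.INTER_CUBIC)
cv2.imwrite('pics/e1.png',a)
print([((proj(s,p+[0,0,z])-[190,130]+.5)*4).round(1).tolist() for z in(0,.013,.033,.046)])
E
```

```text
[ 0.44712231 -0.03078898  0.07929438] [-3.14123123e+00 -4.00154428e-04  1.56860891e+00] 0.7507049015758539 44.30533492472023
[ 0.44759978 -0.03039415  0.07947322] [ 3.14155735e+00 -4.03371481e-04  1.56954683e+00] 0.7535787778736212 44.30502308998257
[ 0.44789952 -0.03016115  0.07956365] [ 3.14136906e+00 -3.81082062e-04  1.57023139e+00] 0.7591024983171408 44.3049357784912
[[202.6, 317.9], [201.9, 302.0], [200.8, 277.0], [200.1, 260.5]]
```

View pics/e1.png

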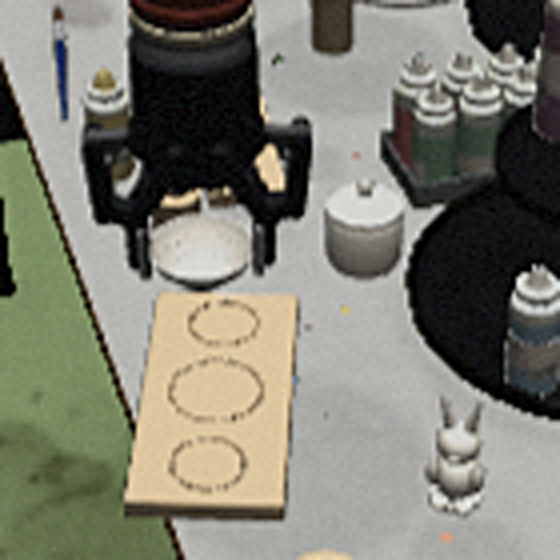

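>>> {"op": "send_rows", "data": {
  "commands": "0 0.2 0.7 0 0 0 0.6;0 0 1 0 0 0 0.6;0 0 1 0 0 0 0.6;0 0 0.5 0 0 0 0.6;0 0 0 0 0 0 0.6;0 0 0 0 0 0 0.6"
}}

```text
clock: 12.4
eef_pos: [0.4534, -0.0303, -0.0001]
eef_rot: [3.141, 0.0, 1.571]
contact_force: [0.6, -0.8, -0.8]
grip_width: 0.754
gripper_force: 44.5
```

```bash
python3 - <<'E'
from h import *
s=cam('side');t=cam('top');print(bot.sense()['eef_pos'])
for n,c,bx in(('side',s,(215,180,290,270)),('top',t,(270,180,365,245))):
  for q in blobs(c[0],bx,(lambda l:(l[...,0]>140)&(l[...,2]<137)) if n=='side' else (lambda l:l[...,0]>203),15):
    a=cv2.contourArea(q); b=cv2.boundingRect(np.round(q).astype(int)); print(n,round(a),b,np.round(cv2.fitEllipse(q)[0],1),np.round(cv2.fitEllipse(q)[1],1))
for z in(0,.01,.02): # predicted rim boxes
  P=np.array([proj(s,[.4536+.034*np.cos(k),-.0304+.034*np.sin(k),.04+z]) for k in np.linspace(0,6.28,60)]); print(z,P.min(0).round(1),P.max(0).round(1))
a=np.vstack([cv2.resize(np.ascontiguousarray(i[:,:,::-1]),(540,300),interpolation=cv2.INTER_CUBIC) for i in(s[0][180:255,190:325],t[0][180:255,250:385])]);cv2.imwrite('pics/e2.png',a)
E
```

```text
[ 0.45437197 -0.03071784  0.00087565]
side 326 (231, 208, 26, 17) [243.1 216. ] [16.4 25.5]
side 156 (215, 198, 12, 37) [220.3 215.8] [ 8.4 32.6]
side 44 (222, 194, 7, 11) [224.9 198.8] [ 5.9 10.1]
side 44 (257, 193, 7, 11) [260.  197.8] [ 5.8 10.3]
side 2337 (233, 180, 57, 90) [265.7 228.3] [64.  90.5]
side 94 (215, 180, 12, 10) [220.5 183.7] [ 9.8 13.5]
top 248 (326, 221, 31, 14) [342.6 227.8] [10.9 33.7]
top 1349 (270, 187, 40, 52) [290.9 211.2] [41.9 47.7]
0 [229.8 212.5] [255.9 229.5]
0.01 [229.6 209.6] [255.8 226.5]
0.02 [229.4 206.7] [255.8 223.5]
```

View pics/e2.png

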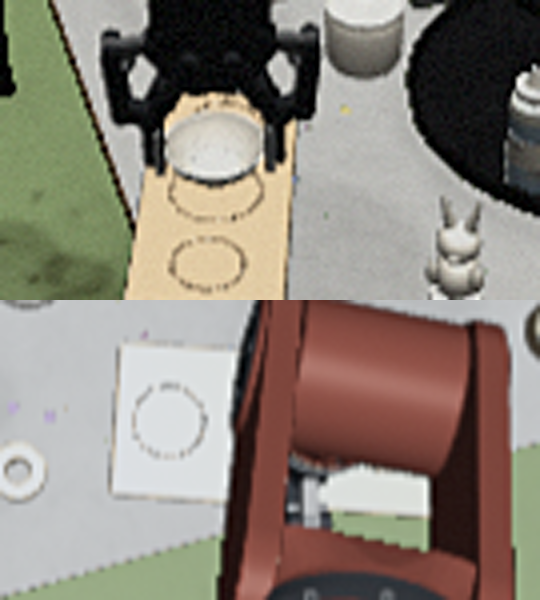

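>>> {"op": "send_rows", "data": {
  "commands": "0 0 0.2 0 0 0 0.6;0 0 0.2 0 0 0 0.6;0 0 0.16 0 0 0 0.6;0 0 0 0 0 0 0.6"
}}

```text
clock: 12.9
eef_pos: [0.4531, -0.0307, -0.0135]
eef_rot: [-3.141, -0.0, 1.57]
contact_force: [-2.8, 0.6, 7.8]
grip_width: 0.756
gripper_force: 45.0
```

>>> {"op": "send_rows", "data": {
  "commands": "0 0 0 0 0 0 0.9;0 0 0 0 0 0 1;0 0 0 0 0 0 1;0 0 -0.5 0 0 0 1;0 0 -1 0 0 0 1;0 0 -1 0 0 0 1;0 0 -1 0 0 0 1;0 0 -1 0 0 0 1"
}}

```text
clock: 13.7
eef_pos: [0.4528, -0.0306, 0.0999]
eef_rot: [3.141, 0.0, 1.57]
contact_force: [0.4, -0.4, 0.4]
grip_width: 0.999
gripper_force: 0.0
```

```bash
python3 - <<'E'
from h import *
s=cam('side');print(bot.sense()['eef_pos'])
for q in blobs(s[0],(225,190,265,250),(lambda l:(l[...,0]>140)&(l[...,2]<139)),15):
    P=np.array(q); print('side',P.min(0),P.max(0),cv2.contourArea(q))
P=np.array([proj(s,[.4536+.034*np.cos(k),-.0304+.034*np.sin(k),.04]) for k in np.linspace(0,6.28,60)]); print(P.min(0).round(1),P.max(0).round(1))
E
```

```text
[ 0.45649104 -0.03127332  0.1043753 ]
side [230.375 211.375] [256.375 228.125] 338.84375
side [261.625 210.625] [264.375 249.375] 56.78125
side [224.625 189.625] [264.375 227.625] 488.3125
[229.8 212.5] [255.9 229.5]
```

>>> {"op": "send_rows", "data": {
  "commands": "0.5 0.1 0 0 0 0 1;1 0.2 0 0 0 0 1;1 0.25 0 0 0 0 1;1 0.25 0 0 0 0 1;1 0.25 0 0 0 0 1;1 0.25 0 0 0 0 1;1 0.25 0 0 0 0 1;1 0.25 0 0 0 0 1"
}}

```text
clock: 14.55
eef_pos: [0.4966, 0.1587, 0.0967]
eef_rot: [-3.139, 0.0, 1.571]
contact_force: [0.6, 0.8, 0.0]
grip_width: 1.001
gripper_force: 0.0
```

>>> {"op": "send_rows", "data": {
  "commands": "1 0.25 0 0 0 0 1;1 0.25 0 0 0 0 1;1 0.25 0 0 0 0 1;1 0.25 0 0 0 0 1;1 0.2 0 0 0 0 1;1 0.2 0 0 0 0 1;1 0.2 0 0 0 0 1;1 0.2 0 0 0 0 1"
}}

```text
clock: 15.35
eef_pos: [0.5414, 0.3583, 0.0962]
eef_rot: [-3.139, 0.001, 1.57]
contact_force: [-0.7, -0.3, 0.1]
grip_width: 1.003
gripper_force: 0.0
```

>>> {"op": "send_rows", "data": {
  "commands": "1 0.2 0 0 0 0 1;1 0.2 0 0 0 0 1;0.75 0.24 0 0 0 0 1;0.3 0.2 0 0 0 0 1;0 0 0.5 0 0 0 1;0 0 0.5 0 0 0 1;0 0 0 0 0 0 1;0 0 0 0 0 0 1"
}}

```text
clock: 16.15
eef_pos: [0.563, 0.4315, 0.0713]
eef_rot: [-3.139, 0.002, 1.569]
contact_force: [0.3, -0.6, 0.4]
grip_width: 1.0
gripper_force: 0.0
```

```bash
python3 - <<'E'
from h import *
p=[]
for i in range(4): s=cam('side');p.append(bot.sense()['eef_pos'])
print(np.array(p).round(4)); t=cam('top')
save(s,'f1.png',(235,80,335,150),5)
P=[.5597,.4333,.06]; print((proj(s,P)-[235,80]+.5)*5,[((proj(s,p[-1]+[dx,0,.046])-[235,80]+.5)*5).round(1).tolist() for dx in(-.05,0,.05)])
print(onz(t,135.2,171.9,.06),onz(t,254,222,.06),[onz(t,*q,.016).round(4) for q in((292.2,210.2),(319.2,212.3),(346.3,214.3))])
E
```

```text
[[0.5638 0.4321 0.0724]
 [0.5643 0.4325 0.0732]
 [0.5646 0.4328 0.0737]
 [0.5647 0.433  0.074 ]]
[190.71739775 233.49557514] [[123.3, 155.3], [199.1, 153.2], [274.8, 151.0]]
[0.55896105 0.43329127 0.06      ] [0.42833848 0.13741052 0.06      ] [array([0.459 , 0.0387, 0.016 ]), array([ 0.4524, -0.0307,  0.016 ]), array([ 0.4461, -0.1004,  0.016 ])]
```

View pics/f1.png

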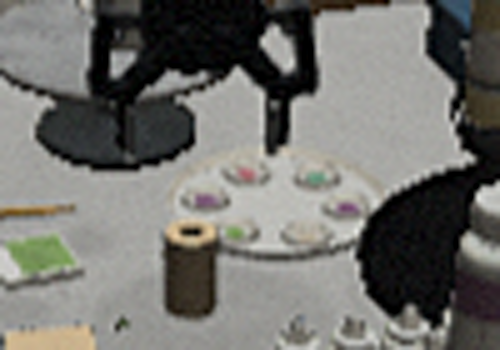

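>>> {"op": "send_rows", "data": {
  "commands": "0 -0.22 0 0 0 0 1;0 0 1 0 0 0 1;0 0 1 0 0 0 1;0 0 1 0 0 0 1;0 0 0.5 0 0 0 1;0 0 0.34 0 0 0 1;0 0 0 0 0 0 1;0 0 0 0 0 0 1"
}}

```text
clock: 17.2
eef_pos: [0.5595, 0.4337, -0.0217]
eef_rot: [3.14, -0.001, 1.57]
contact_force: [0.1, -1.0, 0.3]
grip_width: 1.003
gripper_force: 0.0
```

>>> {"op": "send_rows", "data": {
  "commands": "0 0 0 0 0 0 0.3;0 0 0 0 0 0 0.3;0 0 0 0 0 0 0.3;0 0 0 0 0 0 0.3;0 0 0 0 0 0 0.3;0 0 0 0 0 0 0.3",
  "squeeze": 40
}}

```text
clock: 17.8
eef_pos: [0.5594, 0.4335, -0.0219]
eef_rot: [3.14, -0.001, 1.57]
contact_force: [-0.8, 0.0, 4.0]
grip_width: 0.417
gripper_force: 40.2
```

>>> {"op": "send_rows", "data": {
  "commands": "0 0 -0.4 0 0 0 0.3;0 0 -1 0 0 0 0.3;0 0 -1 0 0 0 0.3;0 0 -1 0 0 0 0.3;0 0 -1 0 0 0 0.3;-0.6 -0.22 0 0 0 0 0.3;-1 -0.2 0 0 0 0 0.3;-1 -0.2 0 0 0 0 0.3"
}}

```text
clock: 18.6
eef_pos: [0.5424, 0.3675, 0.0872]
eef_rot: [-3.141, 0.0, 1.571]
contact_force: [0.0, -1.1, -0.2]
grip_width: 0.413
gripper_force: 40.0
```

>>> {"op": "send_rows", "data": {
  "commands": "-1 -0.2 0 0 0 0 0.3;-1 -0.2 0 0 0 0 0.3;-1 -0.2 0 0 0 0 0.3;-1 -0.2 0 0 0 0 0.3;-1 -0.2 0 0 0 0 0.3;-1 -0.2 0 0 0 0 0.3;-1 -0.2 0 0 0 0 0.3;-1 -0.2 0 0 0 0 0.3"
}}

```text
clock: 19.4
eef_pos: [0.502, 0.167, 0.0869]
eef_rot: [-3.141, 0.0, 1.57]
contact_force: [0.9, -0.2, -0.5]
grip_width: 0.416
gripper_force: 40.0
```

>>> {"op": "send_rows", "data": {
  "commands": "-1 -0.2 0 0 0 0 0.3;-1 -0.2 0 0 0 0 0.3;-1 -0.2 0 0 0 0 0.3;-1 -0.2 0 0 0 0 0.3;-1 -0.2 0 0 0 0 0.3;-1 -0.2 0 0 0 0 0.3;-1 -0.2 0 0 0 0 0.3;-1 -0.2 0 0 0 0 0.3"
}}

```text
clock: 20.2
eef_pos: [0.462, -0.0327, 0.087]
eef_rot: [-3.141, -0.0, 1.57]
contact_force: [-0.0, -0.2, -0.7]
grip_width: 0.415
gripper_force: 40.0
```

>>> {"op": "send_rows", "data": {
  "commands": "-1 -0.2 0 0 0 0 0.3;-1 -0.2 0 0 0 0 0.3;-0.5 -0.2 0 0 0 0 0.3;-0.25 -0.1 0 0 0 0 0.3;0 0 0 0 0 0 0.3;0 0 0 0 0 0 0.3;0 0 0 0 0 0 0.3"
}}

```text
clock: 20.9
eef_pos: [0.4454, -0.0997, 0.0871]
eef_rot: [-3.142, -0.0, 1.571]
contact_force: [-0.5, 0.0, -0.4]
grip_width: 0.415
gripper_force: 40.0
```

>>> {"op": "send_rows", "data": {
  "commands": "0 0.03 1 0 0 0 0.3;0 0 1 0 0 0 0.3;0 0 1 0 0 0 0.3;0 0 0.4 0 0 0 0.3;0 0 0.2 0 0 0 0.3;0 0 0.1 0 0 0 0.3;0 0 0 0 0 0 0.3"
}}

```text
clock: 21.6
eef_pos: [0.4469, -0.1007, -0.0047]
eef_rot: [3.14, 0.0, 1.57]
contact_force: [-0.3, -0.4, 0.0]
grip_width: 0.418
gripper_force: 40.1
```

>>> {"op": "send_rows", "data": {
  "commands": "0 0 0.06 0 0 0 0.3;0 0 0 0 0 0 0.3"
}}

```text
clock: 21.8
eef_pos: [0.4473, -0.101, -0.0059]
eef_rot: [3.139, 0.001, 1.57]
contact_force: [1.4, -0.3, -0.9]
grip_width: 0.417
gripper_force: 40.2
```

>>> {"op": "send_rows", "data": {
  "commands": "0 0 0.05 0 0 0 0.3;0 0 0 0 0 0 0.3"
}}

```text
clock: 22.0
eef_pos: [0.4473, -0.1011, -0.006]
eef_rot: [3.14, 0.0, 1.57]
contact_force: [-3.4, 0.7, 10.4]
grip_width: 0.415
gripper_force: 40.9
```

>>> {"op": "send_rows", "data": {
  "commands": "0 0 0 0 0 0 0.6;0 0 0 0 0 0 0.9;0 0 0 0 0 0 1;0 0 -0.4 0 0 0 1;0 0 -1 0 0 0 1;0 0 -1 0 0 0 1;0 0 -1 0 0 0 1;0 0 -0.6 0 0 0 1"
}}

```text
clock: 22.8
eef_pos: [0.4473, -0.101, 0.0946]
eef_rot: [3.138, 0.001, 1.57]
contact_force: [0.2, -0.4, 0.7]
grip_width: 1.004
gripper_force: 0.0
```

>>> {"op": "send_rows", "data": {
  "commands": "0.5 0 0 0 0 0 1;1 -0.1 0 0 0 0 1;1 -0.1 0 0 0 0 1;1 -0.1 0 0 0 0 1;1 -0.1 0 0 0 0 1;1 -0.1 0 0 0 0 1;1 -0.1 0 0 0 0 1;1 -0.1 0 0 0 0 1"
}}

```text
clock: 23.6
eef_pos: [0.427, 0.0886, 0.0907]
eef_rot: [-3.139, -0.0, 1.57]
contact_force: [0.0, -0.0, 0.3]
grip_width: 1.001
gripper_force: 0.0
```

>>> {"op": "send_rows", "data": {
  "commands": "1 0 0 0 0 0 1;0.8 0 0 0 0 0 1;0.2 0 0 0 0 0 1;0 0 1 0 0 0 1;0 0 0 0 0 0 1;0 0 0 0 0 0 1;0 0 0 0 0 0 1"
}}

```text
clock: 24.3
eef_pos: [0.429, 0.1366, 0.0673]
eef_rot: [3.141, 0.0, 1.57]
contact_force: [0.7, 0.5, 0.4]
grip_width: 1.002
gripper_force: 0.0
```

```bash
python3 - <<'E'
from h import *
for i in range(3): s=cam('side')
print(bot.sense()['eef_pos'])
for q in blobs(s[0],(225,205,265,260),(lambda l:(l[...,0]>158)&(l[...,2]>=139)),5):
    a=cv2.contourArea(q); print(round(a),q.min(0),q.max(0))
def box(x,y,z,r):
    P=np.array([proj(s,[x+r*np.cos(k),y+r*np.sin(k),z]) for k in np.linspace(0,6.28,60)]);return P.min(0).round(1),P.max(0).round(1)
print('pred prop top at c-',box(.4461,-.1004,.076,.018),'A top',box(.4283,.1374,.06,.018))
p=bot.sense()['eef_pos'];print('fingers',[proj(s,p+[d,0,.046]).round(1) for d in(-.05,0,.05)])
save(s,'g1.png',(205,140,290,265),4.7)
E
```

```text
[0.42949053 0.13675784 0.06769926]
1838 [224.625 204.625] [264.375 255.875]
pred prop top at c- (array([232.2, 223.4]), array([247. , 233.2])) A top (array([226.9, 174.2]), array([239.4, 181.4]))
fingers [array([214.9, 162.7]), array([232.8, 162.2]), array([250.7, 161.6])]
```

View pics/g1.png

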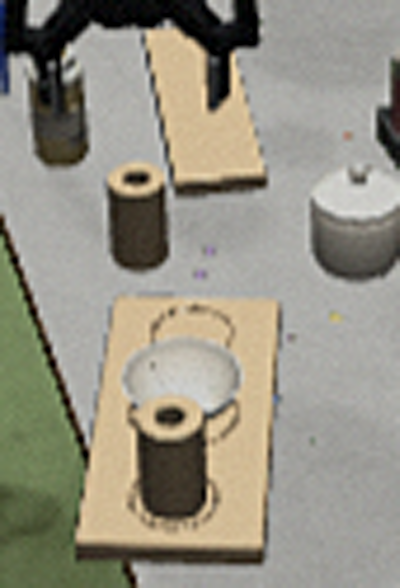

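>>> {"op": "send_rows", "data": {
  "commands": "0.03 -0.04 1 0 0 0 1;0 0 1 0 0 0 1;0 0 1 0 0 0 1;0 0 0.4 0 0 0 1;0 0 0.19 0 0 0 1;0 0 0 0 0 0 1;0 0 0 0 0 0 1"
}}

```text
clock: 25.15
eef_pos: [0.429, 0.1379, -0.0218]
eef_rot: [3.139, -0.0, 1.57]
contact_force: [0.0, -0.3, 0.2]
grip_width: 1.004
gripper_force: 0.0
```

>>> {"op": "send_rows", "data": {
  "commands": "0 0 0 0 0 0 0.3;0 0 0 0 0 0 0.3;0 0 0 0 0 0 0.3;0 0 0 0 0 0 0.3;0 0 0 0 0 0 0.3;0 0 0 0 0 0 0.3"
}}

```text
clock: 25.75
eef_pos: [0.4281, 0.1378, -0.0223]
eef_rot: [3.141, -0.0, 1.57]
contact_force: [-1.4, -0.4, 6.4]
grip_width: 0.422
gripper_force: 39.8
```

```bash
python3 - <<'E'
from h import *
t=cam('top');s=cam('side');print(bot.sense()['eef_pos'])
for q in blobs(s[0],(225,190,265,232),(lambda l:(l[...,0]>130)&(l[...,2]<138)),15):
    print('side',cv2.contourArea(q),q.min(0),q.max(0),np.round(cv2.fitEllipse(q)[0],1))
def box(c,x,y,z,r):
    P=np.array([proj(c,[x+r*np.cos(k),y+r*np.sin(k),z]) for k in np.linspace(0,6.28,60)]);return P.min(0).round(1),P.max(0).round(1)
print('pred',box(s,.4524,-.0307,.04,.034),box(t,.4524,-.0307,.04,.034)); print('c0 side obs 243.9 227.4 pred',proj(s,[.4524,-.0307,.016]))
p=cv2.resize(np.ascontiguousarray(t[0][190:235,275:362]),None,fx=8,fy=8,interpolation=cv2.INTER_CUBIC)
g=cv2.GaussianBlur(cv2.cvtColor(p,cv2.COLOR_RGB2GRAY),(9,9),0)
c=cv2.HoughCircles(g,cv2.HOUGH_GRADIENT,1.5,20,param1=60,param2=20,minRadius=50,maxRadius=125)
if c is not None:
  for x,y,r in c[0][:8]: print('hough',((x+.5)/8-.5+275).round(1),((y+.5)/8-.5+190).round(1),(r/8).round(1))
r=t[0][190:235:1,318].mean(1).round().astype(int);print('col318',r.tolist());print('row211',t[0][211,295:345].mean(1).round().astype(int).tolist())
E
```

```text
[ 0.42811431  0.13779097 -0.02225693]
side 287.125 [230.375 211.375] [256.375 227.375] [243.5 219.1]
side 22.25 [262.375 210.375] [264.375 231.375] [263.6 223.9]
side 467.84375 [224.625 189.625] [264.375 227.875] [243.3 208.6]
pred (array([229.3, 212.6]), array([255.4, 229.6])) (array([307. , 198.3]), array([333.9, 225.2]))
c0 side obs 243.9 227.4 pred [242.636312   227.87713662]
hough 351.7 212.2 7.8
hough 292.7 210.1 8.7
hough 347.6 214.4 7.7
hough 290.0 209.7 9.7
hough 347.2 211.8 8.1
hough 349.5 208.8 11.9
hough 354.3 212.2 10.4
hough 351.5 218.2 15.1
col318 [185, 183, 172, 191, 220, 219, 218, 218, 207, 184, 182, 193, 201, 204, 208, 213, 215, 214, 213, 212, 213, 213, 214, 214, 214, 214, 214, 213, 213, 211, 206, 203, 196, 186, 198, 217, 219, 218, 219, 220, 211, 181, 175, 195, 181]
row211 [219, 219, 219, 221, 221, 171, 183, 220, 220, 220, 220, 200, 178, 194, 202, 206, 210, 214, 214, 214, 214, 213, 214, 213, 214, 213, 213, 213, 213, 212, 211, 207, 204, 201, 198, 189, 177, 202, 218, 218, 218, 216, 178, 199, 222, 198, 88, 43, 52, 134]
```

>>> {"op": "send_rows", "data": {
  "commands": "0 0 -0.4 0 0 0 0.3;0 0 -1 0 0 0 0.3;0 0 -1 0 0 0 0.3;0 0 -0.6 0 0 0 0.3;-0.94 0.22 0 0 0 0 0.3;-1 0.4 0 0 0 0 0.3;-1 0.3 0 0 0 0 0.3;-1 0.3 0 0 0 0 0.3"
}}

```text
clock: 26.65
eef_pos: [0.4582, 0.0383, 0.0524]
eef_rot: [3.141, 0.0, 1.571]
contact_force: [-0.1, 1.4, -1.0]
grip_width: 0.418
gripper_force: 40.1
```

>>> {"op": "send_rows", "data": {
  "commands": "0 0 0 0 0 0 0.3;0 0 0 0 0 0 0.3;0 0 1 0 0 0 0.3;0 0 0.8 0 0 0 0.3;0 0 0.3 0 0 0 0.3;0 0 0.1 0 0 0 0.3;0 0 0 0 0 0 0.3;0 0 0 0 0 0 0.3"
}}

```text
clock: 27.45
eef_pos: [0.4591, 0.0394, -0.002]
eef_rot: [3.14, 0.0, 1.571]
contact_force: [0.4, -0.4, -1.1]
grip_width: 0.425
gripper_force: 40.1
```

>>> {"op": "send_rows", "data": {
  "commands": "0 0 0.16 0 0 0 0.3;0 0 0 0 0 0 0.3"
}}

```text
clock: 27.65
eef_pos: [0.4593, 0.0391, -0.0062]
eef_rot: [3.139, 0.0, 1.57]
contact_force: [0.9, -0.5, -0.4]
grip_width: 0.419
gripper_force: 40.2
```

>>> {"op": "send_rows", "data": {
  "commands": "0 0 0.05 0 0 0 0.3;0 0 0 0 0 0 0.3"
}}

```text
clock: 27.85
eef_pos: [0.4594, 0.0391, -0.0063]
eef_rot: [3.141, -0.0, 1.57]
contact_force: [-4.4, 0.8, 9.7]
grip_width: 0.421
gripper_force: 41.0
```

>>> {"op": "send_rows", "data": {
  "commands": "0 0 0 0 0 0 0.6;0 0 0 0 0 0 0.9;0 0 0 0 0 0 1;0 0 -0.4 0 0 0 1;0 0 -1 0 0 0 1;0 0 -1 0 0 0 1;0 0 -1 0 0 0 1;0 0 -0.6 0 0 0 1"
}}

```text
clock: 28.65
eef_pos: [0.4595, 0.0391, 0.0946]
eef_rot: [3.138, 0.0, 1.57]
contact_force: [0.6, 0.6, -0.6]
grip_width: 1.001
gripper_force: 0.0
```

>>> {"op": "send_rows", "data": {
  "commands": "1 0 0 0 0 0 1;1 0 0 0 0 0 1;1 0 0 0 0 0 1;1 0 0 0 0 0 1;1 0 0 0 0 0 1;1 0 0 0 0 0 1;0 0 0 0 0 0 1;0 0 0 0 0 0 1"
}}

```text
clock: 29.45
eef_pos: [0.4581, 0.1892, 0.0921]
eef_rot: [3.142, 0.001, 1.572]
contact_force: [0.1, -0.2, 0.2]
grip_width: 1.002
gripper_force: 0.0
```

```bash
python3 - <<'E'
from h import *
t=cam('top');s=cam('side');print(bot.sense()['eef_pos'])
def box(c,x,y,z,r):
    P=np.array([proj(c,[x+r*np.cos(k),y+r*np.sin(k),z]) for k in np.linspace(0,6.28,60)]);return P.min(0).round(1),P.max(0).round(1)
for n,x,y in(('c+',.4588,.039),('c-',.4461,-.1004)): print(n,'pred top box',box(t,x,y,.076,.018))
for q in blobs(t[0],(280,192,358,232),lambda l:l[...,0]<180,4): print('dark',cv2.contourArea(q),q.min(0),q.max(0),q.mean(0).round(1))
print('bore pred',proj(t,[.4588,.039,.076]),proj(t,[.4461,-.1004,.076]))
# rabbit: side silhouette rows and top blob
for c,bx,f in((s,(288,225,318,266),lambda l:l[...,0]>178),(t,(340,140,372,168),lambda l:(l[...,0]>205)|(l[...,0]<150))):
  for q in blobs(c[0],bx,f,4): print('rab',cv2.contourArea(q),q.min(0),q.max(0),q.mean(0).round(1))
print(onz(s,304.2,256,.0))
a=np.hstack([cv2.resize(np.ascontiguousarray(i[:,:,::-1]),(400,400),interpolation=cv2.INTER_CUBIC) for i in(s[0][225:270,282:327],t[0][135:175,330:370])]);cv2.imwrite('pics/r.png',a)
E
```

```text
[0.45811103 0.1884271  0.09193392]
c+ pred top box (array([286.5, 201.3]), array([301.2, 215.9]))
c- pred top box (array([343.6, 205.5]), array([358.3, 220.2]))
dark 26.875 [348.625 209.375] [354.375 215.625] [351.4 212.2]
dark 25.125 [285.375 205.875] [294.875 216.625] [288.8 212.4]
dark 15.65625 [291.125 205.125] [297.375 210.875] [294.6 207.5]
dark 62.9375 [339.875 204.625] [352.125 222.125] [344.8 214.6]
bore pred [293.86197721 208.62082625] [350.90853767 212.83143475]
rab 235.65625 [295.625 229.125] [317.375 258.375] [305.5 244.9]
rab 8.15625 [303.625 224.625] [315.125 231.375] [309.2 228.1]
rab 17.84375 [289.875 224.625] [295.875 231.125] [292.7 228. ]
rab 110.65625 [342.625 147.625] [358.375 161.125] [350.9 155.1]
[ 0.60443933 -0.12559415  0.        ]
```

View pics/r.png

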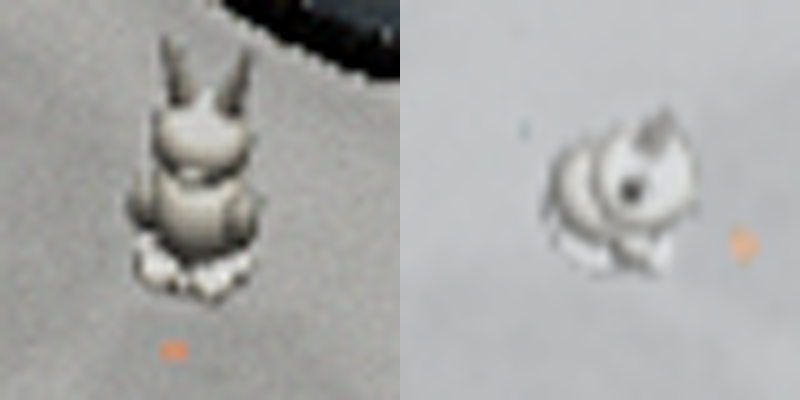

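```bash
python3 - <<'E'
from h import *
t=cam('top');s=cam('side')
B=[(155.4,201),(227.8,191.7),(230.6,213.9),(158.2,223.2)]
P=np.array([onz(t,*b,.014) for b in B])*1000;print(P.round(1));print('c',P.mean(0).round(1));d=(P[0]+P[3]-P[1]-P[2]);print('tilt deg',np.degrees(np.arctan2(-d[0],d[1])),np.linalg.norm(d)/2)
W=[(277.5,227.4),(280.1,190.5),(360.3,196.4),(357.6,233.2)];P=np.array([onz(t,*b,.016) for b in W])*1000;print('wide c',P.mean(0).round(1));d=(P[0]+P[1]-P[2]-P[3]);print(np.degrees(np.arctan2(-d[0],d[1])),np.linalg.norm(d)/2)
print('rab',tri(t,(351.3,154),s,(303.5,248.5)),onz(t,351.3,154,.025),onz(s,303.5,248.5,.025))
print('top head',onz(t,354.3,152,.055)); print(bot.sense()['eef_pos'])
# live narrow shelf contour from the side view
for q in blobs(s[0],(220,135,275,185),lambda l:(l[...,0]>158)&(l[...,2]>=139),60): print(np.round(cv2.approxPolyDP(q,2,True)[:,0],1).tolist())
E
```

```text
[[489.1 392.5  14. ]
 [510.1 204.5  14. ]
 [452.3 197.9  14. ]
 [431.4 385.1  14. ]]
c [470.7 295.   14. ]
tilt deg 6.3755240770515424 188.75543776091558
wide c [453.7 -29.9  16. ]
-5.157095581340079 206.98494199734128
rab (array([ 0.60269716, -0.11821409,  0.01867596]), np.float64(7.935791393925684e-05)) [ 0.60155199 -0.11691802  0.025     ] [ 0.60160474 -0.12480746  0.025     ]
top head [ 0.6009078  -0.11850858  0.055     ]
[0.4581807  0.18826585 0.09185521]
[[252.10000610351562, 144.60000610351562], [235.60000610351562, 146.60000610351562], [242.10000610351562, 177.89999389648438], [260.6000061035156, 175.89999389648438]]
```

>>> {"op": "send_rows", "data": {
  "commands": "1 0.1 0 0 0 0 1;1 0.1 0 0 0 0 1;1 0.1 0 0 0 0 1;1 0.1 0 0 0 0 1;0.26 0.09 0 0 0 0 1;0 0 0 0 0 -0.8 1;0 0 1 0 0 0 1;0 0 1 0 0 0 1"
}}

```text
clock: 30.45
eef_pos: [0.472, 0.2951, 0.0424]
eef_rot: [3.139, -0.0, 1.681]
contact_force: [-0.7, 0.2, 0.3]
grip_width: 0.996
gripper_force: 0.0
```

>>> {"op": "send_rows", "data": {
  "commands": "0 0 1 0 0 0 1;0 0 1 0 0 0 1;0 0 0.6 0 0 0 1;0 0 0 0 0 0 1;0 0 0 0 0 0 1;0 0 0 0 0 0 1"
}}

```text
clock: 31.05
eef_pos: [0.4721, 0.2961, -0.0216]
eef_rot: [3.139, -0.001, 1.682]
contact_force: [0.6, 0.5, -0.8]
grip_width: 1.0
gripper_force: 0.0
```

>>> {"op": "send_rows", "data": {
  "commands": "0 0 0.3 0 0 0 1;0 0 0.26 0 0 0 1;0 0 0 0 0 0 1;0 0 0 0 0 0 0.5;0 0 0 0 0 0 0.5;0 0 0 0 0 0 0.5;0 0 0 0 0 0 0.5;0 0 0 0 0 0 0.5",
  "squeeze": 40
}}

```text
clock: 31.85
eef_pos: [0.4715, 0.2961, -0.0364]
eef_rot: [3.14, -0.001, 1.682]
contact_force: [1.0, 0.0, 4.0]
grip_width: 0.693
gripper_force: 48.3
```

>>> {"op": "send_rows", "data": {
  "commands": "0 0 0 0 0 0 0.5;0 0 -0.2 0 0 0 0.5;0 0 -0.4 0 0 0 0.5;0 0 -1 0 0 0 0.5;0 0 -1 0 0 0 0.5;0 0 -1 0 0 0 0.5;0 0 -1 0 0 0 0.5;0 0 0 0 0 0 0.5",
  "squeeze": 80
}}

```text
clock: 32.65
eef_pos: [0.4734, 0.2971, 0.0819]
eef_rot: [3.134, -0.003, 1.682]
contact_force: [0.6, 0.4, -1.9]
grip_width: 0.68
gripper_force: 86.1
```

>>> {"op": "send_rows", "data": {
  "commands": "0 0 0 0 0 0.5 0.5;0 0 0 0 0 0.5 0.5;0 0 0 0 0 0.43 0.5;0 0 0 0 0 0 0.5;0 0 0 0 0 0 0.5"
}}

```text
clock: 33.15
eef_pos: [0.4695, 0.2951, 0.0764]
eef_rot: [-3.139, 0.001, 1.483]
contact_force: [0.5, -0.2, -1.7]
grip_width: 0.684
gripper_force: 86.0
```

```bash
python3 - <<'E'
from h import *
s=cam('side');S=bot.sense();p=S['eef_pos'];print(p,S['eef_rot'],S['contact_force'],S['grip_width'])
y=np.radians(-5.1);
C=np.array([[p[0]+a*np.cos(y)-b*np.sin(y),.295+a*np.sin(y)+b*np.cos(y),.129] for a,b in((.03,.095),(-.03,.095),(-.03,-.095),(.03,-.095))])
print([proj(s,c).round(1).tolist() for c in C])
for q in blobs(s[0],(220,95,280,165),lambda l:(l[...,0]>150)&(l[...,2]>=139),20): print(np.round(cv2.approxPolyDP(q,2,True)[:,0],1).tolist())
E
```

```text
[0.46975349 0.29527886 0.07677382] [-3.14001753e+00  9.38805990e-04  1.48327212e+00] [-0.07300249 -0.5043843  -1.53807195] 0.6753162191205955
[[257.6, 114.7], [239.0, 114.4], [233.4, 145.1], [254.1, 145.5]]
[[240.10000610351562, 114.9000015258789], [234.60000610351562, 145.60000610351562], [253.89999389648438, 145.89999389648438], [255.39999389648438, 121.4000015258789], [251.39999389648438, 115.0999984741211]]
```

>>> {"op": "send_rows", "data": {
  "commands": "-0.5 0 0 0 0 0 0.5;-1 0.03 0 0 0 0 0.5;-1 0.04 0 0 0 0 0.5;-1 0.04 0 0 0 0 0.5;-1 0.04 0 0 0 0 0.5;-1 0.04 0 0 0 0 0.5;-1 0.04 0 0 0 0 0.5;-1 0.04 0 0 0 0 0.5"
}}

```text
clock: 34.0
eef_pos: [0.4601, 0.1066, 0.0778]
eef_rot: [-3.142, 0.0, 1.483]
contact_force: [0.3, 0.7, -1.3]
grip_width: 0.676
gripper_force: 86.0
```

>>> {"op": "send_rows", "data": {
  "commands": "-1 0.04 0 0 0 0 0.5;-1 0.04 0 0 0 0 0.5;-1 0.04 0 0 0 0 0.5;-1 0.02 0 0 0 0 0.5;-1 0 0 0 0 0 0.5;-0.53 0 0 0 0 0 0.5;0 0 0 0 0 0 0.5;0 0 0 0 0 0 0.5"
}}

```text
clock: 34.8
eef_pos: [0.4517, -0.0296, 0.0778]
eef_rot: [-3.141, -0.001, 1.481]
contact_force: [0.0, 0.8, -2.4]
grip_width: 0.678
gripper_force: 86.0
```

>>> {"op": "send_rows", "data": {
  "commands": "0 0 0.4 0 0 0 0.5;0 0 0.4 0 0 0 0.5;0 0 0.2 0 0 0 0.5;0 0 0 0 0 0 0.5;0 0 0 0 0 0 0.5"
}}

```text
clock: 35.3
eef_pos: [0.4517, -0.0294, 0.0524]
eef_rot: [-3.141, -0.0, 1.483]
contact_force: [-0.5, -1.1, -2.9]
grip_width: 0.681
gripper_force: 86.0
```

```bash
python3 - <<'E'
from h import *
for i in range(3):s=cam('side')
t=cam('top');S=bot.sense();p=S['eef_pos'];print(p,S['eef_rot'],S['contact_force'],S['grip_width'])
y=np.radians(-5.1);z=p[2]+.0364+.014
for cx,cy in((.453,-.0305),(p[0],p[1])):
  C=np.array([[cx+a*np.cos(y)-b*np.sin(y),cy+a*np.sin(y)+b*np.cos(y),z] for a,b in((.03,.095),(-.03,.095),(-.03,-.095),(.03,-.095))])
  print([proj(s,c).round(1).tolist() for c in C]); print('top',[proj(t,c).round(1).tolist() for c in C])
for q in blobs(s[0],(215,165,280,262),lambda l:(l[...,0]>150)&(l[...,2]>=139),20): print(np.round(cv2.approxPolyDP(q,1.5,True)[:,0],1).tolist())
for q in blobs(t[0],(265,180,375,245),lambda l:(l[...,0]>203),30): print('t',np.round(cv2.approxPolyDP(q,1.5,True)[:,0],1).tolist())
E
```

```text
[ 0.45239905 -0.02974464  0.05325159] [3.14073263e+00 7.23257958e-05 1.48225531e+00] [ 0.67560422 -0.62461653 -2.11904656] 0.6785665537855082
[[255.8, 180.0], [233.6, 179.5], [226.0, 226.0], [251.3, 226.7]]
top [[285.1, 194.4], [283.4, 219.4], [362.9, 225.1], [364.2, 200.1]]
[[255.6, 179.9], [233.3, 179.4], [225.7, 225.8], [251.1, 226.5]]
top [[284.7, 194.7], [283.1, 219.6], [362.6, 225.4], [363.9, 200.4]]
[[234.10000610351562, 185.60000610351562], [230.60000610351562, 204.39999389648438], [227.89999389648438, 208.60000610351562], [220.60000610351562, 254.39999389648438], [260.1000061035156, 255.89999389648438], [263.8999938964844, 204.39999389648438], [259.3999938964844, 203.10000610351562], [253.60000610351562, 207.60000610351562], [253.10000610351562, 193.89999389648438], [248.39999389648438, 187.10000610351562]]
t [[330.3999938964844, 228.39999389648438], [334.1000061035156, 231.89999389648438], [356.8999938964844, 233.60000610351562], [358.1000061035156, 225.60000610351562], [361.1000061035156, 224.39999389648438], [343.1000061035156, 221.10000610351562], [339.6000061035156, 224
[... 1042 characters left out ...]
8], [280.3999938964844, 235.10000610351562], [272.8999938964844, 232.39999389648438], [270.8999938964844, 226.60000610351562], [274.3999938964844, 226.60000610351562], [276.3999938964844, 230.60000610351562], [286.6000061035156, 230.89999389648438], [284.3999938964844, 233.89999389648438], [287.1000061035156, 240.60000610351562], [284.3999938964844, 241.89999389648438], [290.3999938964844, 240.39999389648438], [287.1000061035156, 237.39999389648438], [288.6000061035156, 232.60000610351562], [297.8999938964844, 234.60000610351562], [302.3999938964844, 232.39999389648438], [304.1000061035156, 235.60000610351562], [300.6000061035156, 238.10000610351562], [306.8999938964844, 236.10000610351562]]
```

>>> {"op": "send_rows", "data": {
  "commands": "0 0.03 0.3 0 0 0 0.5;0 0 0.15 0 0 0 0.5;0 0 0 0 0 0 0.5;0 0 0 0 0 0 0.5"
}}

```text
clock: 35.9
eef_pos: [0.4523, -0.0297, 0.0413]
eef_rot: [-3.141, -0.0, 1.482]
contact_force: [0.7, -0.6, -1.3]
grip_width: 0.675
gripper_force: 86.0
```

>>> {"op": "send_rows", "data": {
  "commands": "0 0 0.05 0 0 0 0.5;0 0 0 0 0 0 0.5"
}}

```text
clock: 36.1
eef_pos: [0.4527, -0.0298, 0.0403]
eef_rot: [-3.142, 0.0, 1.482]
contact_force: [0.6, 0.4, -1.1]
grip_width: 0.684
gripper_force: 86.0
```

>>> {"op": "send_rows", "data": {
  "commands": "0 0 0.05 0 0 0 0.5;0 0 0 0 0 0 0.5"
}}

```text
clock: 36.3
eef_pos: [0.453, -0.0298, 0.0398]
eef_rot: [3.142, 0.0, 1.482]
contact_force: [-2.2, 1.4, 4.1]
grip_width: 0.681
gripper_force: 86.5
```

>>> {"op": "send_rows", "data": {
  "commands": "0 0 0.04 0 0 0 0.5;0 0 0 0 0 0 0.5"
}}

```text
clock: 36.5
eef_pos: [0.453, -0.0298, 0.0398]
eef_rot: [-3.141, 0.0, 1.482]
contact_force: [-5.1, -0.4, 10.7]
grip_width: 0.676
gripper_force: 87.5
```

>>> {"op": "send_rows", "data": {
  "commands": "0 0 0 0 0 0 0.72;0 0 0 0 0 0 0.8;0 0 0 0 0 0 1;0 0 0 0 0 0 1;0 0 -0.3 0 0 0 1;0 0 -1 0 0 0 1;0 0 -1 0 0 0 1;0 0 -1 0 0 0 1"
}}

```text
clock: 37.3
eef_pos: [0.4525, -0.0297, 0.1218]
eef_rot: [-3.141, -0.0, 1.482]
contact_force: [0.1, -0.3, 0.2]
grip_width: 0.998
gripper_force: 0.0
```

>>> {"op": "send_rows", "data": {
  "commands": "0 0 -0.7 0 0 0 1;-0.5 1 0 0 0 0 1;-0.5 1 0 0 0 0 1;-0.5 1 0 0 0 0 1;-0.5 1 0 0 0 0 1;-0.5 1 0 0 0 0 1;-0.48 1 0 0 0 0 1;0 0.25 0 0 0 0 1"
}}

```text
clock: 38.1
eef_pos: [0.604, -0.1197, 0.1388]
eef_rot: [3.139, 0.001, 1.481]
contact_force: [0.6, -0.5, 0.0]
grip_width: 0.997
gripper_force: 0.0
```

>>> {"op": "send_rows", "data": {
  "commands": "0 0 1 0 0 0 1;0 0 0 0 0 0 1;0 0 0 0 0 0 1"
}}

```text
clock: 38.4
eef_pos: [0.6002, -0.117, 0.1124]
eef_rot: [-3.139, -0.001, 1.483]
contact_force: [0.1, 0.6, 0.3]
grip_width: 0.998
gripper_force: 0.0
```

```bash
python3 - <<'E'
from h import *
for i in range(3):s=cam('side')
t=cam('top');p=bot.sense()['eef_pos'];print(p)
y=np.radians(-5.1)
C=np.array([[.453+a*np.cos(y)-b*np.sin(y),-.0305+a*np.sin(y)+b*np.cos(y),.09] for a,b in((.03,.095),(-.03,.095),(-.03,-.095),(.03,-.095))])
print('pred side',[proj(s,c).round(1).tolist() for c in C],'top',[proj(t,c).round(1).tolist() for c in C])
for q in blobs(s[0],(215,165,280,262),lambda l:(l[...,0]>158)&(l[...,2]>=139),20): print('s',np.round(cv2.approxPolyDP(q,1.5,True)[:,0],1).tolist())
for q in blobs(t[0],(265,180,345,245),lambda l:(l[...,0]>203),200): print('t',np.round(cv2.approxPolyDP(q,2,True)[:,0],1).tolist())
for q in blobs(s[0],(280,195,330,270),lambda l:l[...,0]<70,15): print('dark',q.min(0),q.max(0))
print('fingers pred',[proj(s,p+[d,0,.046]).round(1).tolist() for d in(-.05,0,.05)],'rabbit pred',proj(s,[.6027,-.1182,.0187]))
E
```

```text
[ 0.60224863 -0.11774386  0.1144882 ]
pred side [[255.9, 184.2], [233.8, 183.7], [226.3, 230.3], [251.4, 231.1]] top [[284.7, 195.0], [283.1, 219.6], [361.7, 225.3], [362.9, 200.6]]
s [[235.10000610351562, 183.60000610351562], [231.89999389648438, 201.89999389648438], [228.89999389648438, 203.89999389648438], [220.60000610351562, 253.89999389648438], [259.6000061035156, 255.89999389648438], [263.8999938964844, 204.39999389648438], [254.39999389648438, 202.89999389648438], [255.89999389648438, 184.10000610351562]]
t [[264.6000061035156, 179.60000610351562], [264.6000061035156, 244.39999389648438], [283.6000061035156, 244.39999389648438], [318.3999938964844, 233.89999389648438], [319.1000061035156, 230.89999389648438], [344.3999938964844, 232.89999389648438], [344.3999938964844, 190.60000610351562], [337.6000061035156, 194.10000610351562], [333.1000061035156, 191.39999389648438], [332.8999938964844, 193.89999389648438], [328.3999938964844, 193.39999389648438], [327.3999938964844, 189.89999389648438], [323.8999938964844, 192.60000610351562], [320.8999938964844, 189.60000610351562], [318.8999938964844, 192.89999389648438], [309.8999938964844, 191.10000610351562], [309.1000061035156, 179.60000610351562]]
dark [291.125 194.625] [329.375 234.375]
dark [281.375 194.625] [288.625 204.875]
fingers pred [[284.5, 204.1], [306.2, 203.5], [327.9, 202.8]] rabbit pred [303.51675741 248.48616934]
```

>>> {"op": "send_rows", "data": {
  "commands": "0 0 1 0 0 0 1;0 0 1 0 0 0 1;0 0 1 0 0 0 1;0 0 1 0 0 0 1;0 0 0.8 0 0 0 1;0 0 0 0 0 0 1;0 0 0 0 0 0 1"
}}

```text
clock: 39.3
eef_pos: [0.602, -0.1179, -0.0063]
eef_rot: [3.141, 0.0, 1.482]
contact_force: [0.4, 0.2, 0.2]
grip_width: 1.0
gripper_force: 0.0
```

>>> {"op": "send_rows", "data": {
  "commands": "0 0 0.3 0 0 0 1;0 0 0.3 0 0 0 1;0 0 0 0 0 0 1;0 0 0 0 0 0 1"
}}

```text
clock: 39.7
eef_pos: [0.6016, -0.1178, -0.0219]
eef_rot: [-3.141, -0.0, 1.482]
contact_force: [-0.5, -0.3, 0.2]
grip_width: 1.0
gripper_force: 0.0
```

>>> {"op": "send_rows", "data": {
  "commands": "0 0 0 0 0 0 0.6;0 0 0 0 0 0 0.5;0 0 0 0 0 0 0.4;0 0 0 0 0 0 0.3;0 0 0 0 0 0 0.3;0 0 0 0 0 0 0.3;0 0 0 0 0 0 0.3;0 0 0 0 0 0 0.3",
  "squeeze": 25
}}

```text
clock: 40.5
eef_pos: [0.6022, -0.118, -0.0215]
eef_rot: [3.141, 0.0, 1.482]
contact_force: [-0.1, 0.0, 2.6]
grip_width: 0.394
gripper_force: 24.8
```

```bash
python3 - <<'E'
from h import *
s=cam('side');S=bot.sense();print(S['eef_pos'],S['grip_width'],S['gripper_force'])
for q in blobs(s[0],(288,225,320,266),lambda l:l[...,0]>178,4): print('rab',cv2.contourArea(q),q.min(0),q.max(0),q.mean(0).round(1))
E
```

```text
[ 0.60218341 -0.11800656 -0.02151596] 0.3902773128956701 24.781058807275258
rab 465.6875 [287.625 240.375] [319.375 265.375] [303.4 254.5]
rab 156.3125 [297.875 231.125] [310.875 249.625] [304.6 240.2]
rab 26.34375 [287.625 224.625] [293.125 231.875] [290.5 227.5]
```

>>> {"op": "send_rows", "data": {
  "commands": "0 0 -0.2 0 0 0 0.3;0 0 -0.3 0 0 0 0.3;0 0 -0.5 0 0 0 0.3;0 0 -1 0 0 0 0.3;0 0 -1 0 0 0 0.3;0 0 -1 0 0 0 0.3;0 0 -0.7 0 0 0 0.3;0 0 -0.3 0 0 0 0.3",
  "squeeze": 30
}}

```text
clock: 41.35
eef_pos: [0.6036, -0.1183, 0.1067]
eef_rot: [3.137, 0.001, 1.482]
contact_force: [0.5, 0.6, 0.1]
grip_width: 0.389
gripper_force: 29.4
```

>>> {"op": "send_rows", "data": {
  "commands": "0.2 -0.4 0 0 0 0 0.3;0.35 -0.8 0 0 0 0 0.3;0.45 -0.9 0 0 0 0 0.3;0.45 -0.9 0 0 0 0 0.3;0.45 -0.9 0 0 0 0 0.3;0.45 -0.9 0 0 0 0 0.3;0.35 -0.8 0 0 0 0 0.3;0.26 -0.67 0 0 0 0 0.3"
}}

```text
clock: 42.15
eef_pos: [0.4486, -0.0289, 0.1011]
eef_rot: [-3.137, -0.001, 1.483]
contact_force: [-0.1, -0.9, -0.6]
grip_width: 0.391
gripper_force: 29.4
```

>>> {"op": "send_rows", "data": {
  "commands": "0 0 0 0 0 0 0.3;0 0 0 0 0 0 0.3;0 0 0 0 0 0 0.3"
}}

```text
clock: 42.45
eef_pos: [0.4526, -0.0305, 0.103]
eef_rot: [3.141, 0.0, 1.482]
contact_force: [-0.4, -0.4, -1.0]
grip_width: 0.386
gripper_force: 29.4
```

```bash
python3 - <<'E'
from h import *
s=cam('side');S=bot.sense();p=S['eef_pos'];print(p,S['eef_rot'],S['grip_width'],S['gripper_force'])
z=p[2]+.0216; print('pred base',proj(s,[.453,-.0305,z]),'body',proj(s,[.453,-.0305,z+.02]))
for q in blobs(s[0],(228,165,262,225),lambda l:(l[...,0]>150)&(l[...,2]<136),8): print('rab',cv2.contourArea(q),q.min(0),q.max(0),q.mean(0).round(1))
E
```

```text
[ 0.45276202 -0.03057903  0.10306883] [3.14126706e+00 9.03322177e-05 1.48181152e+00] 0.39220900266993053 29.406253378547262
pred base [241.59266382 194.9314864 ] body [241.34348095 188.48220502]
rab 9.46875 [253.875 215.875] [256.125 224.375] [254.7 220.2]
rab 33.4375 [236.125 191.625] [248.625 198.125] [241.9 195.2]
rab 66.25 [227.625 179.625] [232.625 207.375] [228.9 193.7]
rab 119.125 [254.625 178.375] [261.375 202.625] [258.7 190.5]
rab 205.875 [234.625 168.875] [247.625 190.125] [241.4 179.6]
rab 31.8125 [252.875 164.625] [259.375 172.125] [255.5 167.4]
rab 13.6875 [227.625 164.625] [230.125 171.625] [228.6 168. ]
```

>>> {"op": "send_rows", "data": {
  "commands": "0 0 0.5 0 0 0 0.3;0 0 0.5 0 0 0 0.3;0 0 0.24 0 0 0 0.3;0 0 0 0 0 0 0.3;0 0 0 0 0 0 0.3"
}}

```text
clock: 43.0
eef_pos: [0.4519, -0.0302, 0.0716]
eef_rot: [-3.14, -0.0, 1.482]
contact_force: [-1.4, 0.6, 0.0]
grip_width: 0.387
gripper_force: 29.4
```

>>> {"op": "send_rows", "data": {
  "commands": "0 0 0.08 0 0 0 0.3;0 0 0 0 0 0 0.3"
}}

```text
clock: 43.2
eef_pos: [0.4524, -0.0303, 0.0703]
eef_rot: [3.141, 0.0, 1.482]
contact_force: [0.3, 1.1, -0.6]
grip_width: 0.39
gripper_force: 29.4
```

>>> {"op": "send_rows", "data": {
  "commands": "0 0 0.04 0 0 0 0.3;0 0 0 0 0 0 0.3"
}}

```text
clock: 43.4
eef_pos: [0.4523, -0.0302, 0.0693]
eef_rot: [3.141, 0.0, 1.482]
contact_force: [0.2, 0.0, -0.5]
grip_width: 0.394
gripper_force: 29.4
```

>>> {"op": "send_rows", "data": {
  "commands": "0 0 0.04 0 0 0 0.3;0 0 0 0 0 0 0.3"
}}

```text
clock: 43.6
eef_pos: [0.4526, -0.0303, 0.0685]
eef_rot: [3.141, 0.0, 1.482]
contact_force: [-0.3, 0.2, 1.2]
grip_width: 0.388
gripper_force: 29.6
```

>>> {"op": "send_rows", "data": {
  "commands": "0 0 0.02 0 0 0 0.3;0 0 0 0 0 0 0.3"
}}

```text
clock: 43.8
eef_pos: [0.4528, -0.0303, 0.0684]
eef_rot: [3.14, 0.0, 1.482]
contact_force: [-2.1, 0.3, 5.1]
grip_width: 0.387
gripper_force: 29.9
```

>>> {"op": "send_rows", "data": {
  "commands": "0 0 0 0 0 0 0.45;0 0 0 0 0 0 0.55;0 0 0 0 0 0 0.8;0 0 0 0 0 0 1;0 0 0 0 0 0 1;0 0 -0.3 0 0 0 1;0 0 -0.6 0 0 0 1;0 0 -1 0 0 0 1"
}}

```text
clock: 44.6
eef_pos: [0.4505, -0.0299, 0.1144]
eef_rot: [-3.138, -0.001, 1.482]
contact_force: [-0.3, -0.4, 0.2]
grip_width: 1.002
gripper_force: 0.0
```

>>> {"op": "send_rows", "data": {
  "commands": "0 0 -1 0 0 0 1;0 0 -1 0 0 0 1;0 0 -1 0 0 0 1;0 0 -1 0 0 0 1;1 0 0 0 0 0 1;1 0 0 0 0 0 1;1 0 0 0 0 0 1;1 0 0 0 0 0 1"
}}

```text
clock: 45.4
eef_pos: [0.4611, 0.0702, 0.2159]
eef_rot: [3.14, -0.0, 1.482]
contact_force: [0.5, 0.2, 0.3]
grip_width: 1.001
gripper_force: 0.0
```

>>> {"op": "send_rows", "data": {
  "commands": "1 0 0 0 0 0 1;1 0 0 0 0 0 1;1 0 0 0 0 0 1;1 0 0 0 0 0 1;1 0 0 0 0 0 1;1 0 0 0 0 0 1;0 0 0 0 0 0 1;0 0 0 0 0 0 1"
}}

```text
clock: 46.2
eef_pos: [0.4742, 0.2188, 0.2154]
eef_rot: [3.141, 0.001, 1.483]
contact_force: [-0.2, -0.2, -0.5]
grip_width: 0.997
gripper_force: 0.0
```

```bash
python3 - <<'E'
from h import *
s=cam('side');t=cam('top');print(bot.sense()['eef_pos'],bot.sense()['contact_force'])
y=np.radians(-5.1)
C=np.array([[.453+a*np.cos(y)-b*np.sin(y),-.0305+a*np.sin(y)+b*np.cos(y),.09] for a,b in((.03,.095),(-.03,.095),(-.03,-.095),(.03,-.095))])
print('pred',[proj(s,c).round(1).tolist() for c in C],[proj(t,c).round(1).tolist() for c in C])
for q in blobs(s[0],(215,165,280,262),lambda l:(l[...,0]>158)&(l[...,2]>=139),20): print('s',np.round(cv2.approxPolyDP(q,1.5,True)[:,0],1).tolist())
for q in blobs(s[0],(226,160,262,225),lambda l:(l[...,0]>165)&(l[...,2]<136),8): print('rab',cv2.contourArea(q),q.min(0),q.max(0),q.mean(0).round(1))
print('rab feet',proj(s,[.453,-.0305,.09]),'head',proj(s,[.453,-.0305,.145]))
k=((cv2.cvtColor(t[0],cv2.COLOR_RGB2LAB)[...,0]>208)*1); print('\n'.join(''.join('.#'[v] for v in r) for r in k[188:238,275:370]))
E
```

```text
[0.47416005 0.2180236  0.215188  ] [0.26519521 0.2741861  0.04485846]
pred [[255.9, 184.2], [233.8, 183.7], [226.3, 230.3], [251.4, 231.1]] [[284.7, 195.0], [283.1, 219.6], [361.7, 225.3], [362.9, 200.6]]
s [[235.39999389648438, 183.60000610351562], [232.39999389648438, 200.60000610351562], [228.60000610351562, 205.10000610351562], [220.89999389648438, 254.10000610351562], [259.8999938964844, 255.60000610351562], [263.6000061035156, 204.10000610351562], [254.39999389648438, 202.89999389648438], [256.3999938964844, 184.89999389648438], [247.89999389648438, 183.89999389648438], [249.39999389648438, 206.60000610351562], [245.10000610351562, 210.10000610351562], [237.60000610351562, 209.10000610351562], [234.60000610351562, 196.60000610351562], [237.89999389648438, 195.60000610351562], [236.39999389648438, 190.10000610351562], [238.39999389648438, 187.39999389648438]]
rab 25.21875 [236.875 203.125] [249.375 208.375] [242.7 206.1]
rab 67.46875 [256.125 186.625] [261.375 202.875] [259.1 195.1]
rab 67.46875 [235.875 186.625] [247.375 200.125] [242.1 194.4]
rab 946.59375 [225.625 159.625] [2
[... 4199 characters left out ...]
#################...........
..................................................#################################............
..................................................................#################............
................................................................................###............
...............................................................................................
...............................................................................................
...............................................................................................
...............................................................................................
```

```bash
python3 -c "
from station import bot
print(bot.sign_off())"
```

```text
the job is handed in; nothing more can be done
None
```

I built the stack in the order asked and handed it in at about 46 s of robot time, with the gripper open and clear. The last images matched the planned positions for the narrow shelf and rabbit to within about 5 mm. The dish sits about 4 mm off its circle's centre, and nothing else was moved.

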